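# Set the glue clamp on a repaired phone screen

## Robot

A 6-joint arm with a two-finger parallel gripper is mounted at the origin on the work surface. World frame = base frame: x ahead of the robot, y to its left, z up, the work surface at z = 0. Lengths are in mm, angles in rad, forces in N, time in s.
With the tool pointing down it reaches from about 350 to 775 mm from the base axis. Payload 7.3 kg.
Tool frame: the origin (TCP) lies at the very end of the fingers, on their centre line; the grasp point (between the pads) lies 19 mm behind it; x points along the fingers, z is the direction in which the jaws open and shut, and the axes are right-handed (so a half turn about x gives the same grasp; the last joint's range is limited). The gripper opens to 92 mm and grips with 3 to 60 N. Pads are 19 mm wide; open, the fingers measure 130 mm over their backs; the gripper's body (75 mm by 190 mm) begins 47 mm behind the grasp point.
Start: joints at [-1.396, 0.342, 1.524, -0, 1.275, -0.146], TCP at [165.569, -498.231, 201.841] pointing down, gripper open.
Joint ranges: [-2.53, 2.53], [-0.77, 2.02], [0.04, 2.7], [-1, 4.14], [0.28, 2.66], [-3.11, 3.11]. Speed limits (rad/s): [2.57, 2.57, 3.14, 3.14, 3.14, 3.14].

## Interface

Orientations are given as [roll, pitch, yaw] about the fixed x, y, z axes, in that order (R = Rz(yaw) Ry(pitch) Rx(roll)).
In Python, from plant import * gives the robot as it stands.
- The arm moves only by the shell command python3 -m creep 'ROWS'. ROWS is JSON, a list of rows, each an object of numbers: "tx", "ty", "tz": the shift along the tool's x, y, z in cm; "wx", "wy", "wz": the turn, a rotation vector about the tool's x, y, z in rad; "gripper": the closure, from -1 (fully open) to 1 (shut). A call has 1 to 8 rows; each row is the pose to reach, as a shift and turn from the pose commanded when the call began, along the tool's axes at that moment; what a row does not reach only later rows make up. A row lasts 1/12 s, in which the tool goes at most 41.7 mm and 7.16 degrees, less where a joint would pass 70% of its speed; a pose out of reach is approached as far as the arm can. A call with a gripper value outside its range is refused whole. The fingers move at their own pace and stop on an object; the grip force is fixed at half the most. Time passes only in rows, so rows that repeat a pose let the fingers close. It gives the time, the measured TCP pose, the force and the opening at its end, in the units of the state.
- get_obs(): the state, without advancing time (a new reading comes with each control period).
- capture(name): name is "scene" or "top"; returns a dict with "frame" (420x560x3 uint8, red, green, blue), "z_map" (420x560 float32, mm along the optical axis (not along the pixel's ray), 0 where there is no reading), "vertical_fov" (degrees; the focal length in pixels is half the picture's height over the tangent of half this angle, whatever the lens; pixels are square), "cx", "cy" (the principal point, pixels), "xyz" and "rotation" of the camera in the world. Camera axes: x right, y down, z forward; pixel columns grow to the right and rows downward; lengths in mm; the calibration is good to about 2 mm. A picture is of the moment at which its call begins.
- close_job(): hands the job in, once; it reports no verdict.
The state is a dict: "time": time; "joint_positions": joint angles; "dq": joint speeds; "tau": joint torques, N m; "tool_pos": TCP position; "tcp_rot": TCP orientation; "contact_force": force on the tool from outside, world axes, zero at the start; "moment": the same for the moment, N m; "grip_width": finger opening in mm.
Only numpy, scipy, OpenCV 4.12 (cv2) and the standard library are available. Lean on these libraries where they do the work, as an engineer would, in place of code of your own. Each camera call takes 0.05 s, during which the arm holds its last target.

## Task

Clear the crumpled paper ball and the orange rubber offcut off the phone's freshly glued screen into the grey scrap bin, without leaning on the glass. Then turn the clamp's red wing knob clockwise until its foot seats and the knob will go no further, and back it off a quarter turn so that the foot only rests on the screen. Finish with the knob still gripped and held steady there, not let go, so that I can nip up the lock ring; leave the other tools and the bottle where they are.

Things in the scene. Friction and masses are not known exactly. Their poses are not given: they have to be found in the camera images.
- clamp: Screen clamp, fixed to the bench: base plate 110 (x) by 245 mm (y -100 to 145), 10 thick. Origin on the bench under the phone's centre; y runs along the phone to a grey column at the +y end (34 by 30 mm, centred at y = 118). A grey arm 28 wide, top at z = 60 mm, reaches from it back over the phone to y = 39 and carries a brass nut (30 dia, top at 61) with the upright clamp screw at x = 0, y = 55.
- phone: Phone lying screen up in the clamp's nest, fixed: 77 by 160 by 8 mm, long along the clamp's y. Origin at the centre of its underside, 12 mm over the bench; the glass is at 20 mm over the bench. Low black stops round it end below the glass.
- clamp_screw (a joint): Turn of the clamp screw and knob, rad: grows clockwise seen from above. 5.5 is seated, a hard stop with the foot fully pressed onto the screen; less is backed off. Starts 1.4 to 2.8 rad short of the stop. It sinks 2 mm per clockwise turn, turns against a light steady friction (about 0.05 N m), stays where it is left and does not spring back.
- wing_knob: Red wing knob on top of the screw, turns and sinks with it: upright flat bar 44 mm long (x), 14 thick (y; pinch it across this), 28 tall, white line on its -x half. Origin at the bar's centre on the screw axis, about 101 mm over the bench. Under the bar a 14 mm dia neck, 6 long, then the 10 mm screw; a brass lock ring (24 dia) from 29 mm below the origin. At the clamp's yaw the joint reads 0.
- paper_ball: Crumpled ball of off-white paper, about 22 to 29 mm across and 24 mm tall, stiff, 10 to 15 g, lying on the phone's screen at the end away from the column. Origin at its centre, 12 mm above the glass at the start.
- rubber_offcut: Orange rubber offcut: stepped block 20 mm (x; flat sides, pinch it across this) by 28 mm (y; 17 mm in its top third) by 24 mm (z), about 16 g, lying on the phone's screen at the end away from the column, about 38 mm along the phone from the paper ball (either one may be nearer the column). Origin at its centre, 12 mm above the glass at the start.
- scrap_bin: Grey open-topped scrap bin standing loose on the bench, to one side of the clamp or the other: 130 by 130 mm outside, 70 mm tall, walls 4 mm, 0.6 kg. Origin at the centre of its underside.
- tool_cup: Black round cup, 80 mm dia, 95 mm tall, with pens and drivers in it up to 140 mm; stands where the bin does not. Origin at the centre of its underside. Leave it alone.
- alcohol_bottle: White bottle with a blue label, 64 mm dia, 170 mm tall, standing beyond the clamp. Origin at the centre of its underside. Leave it alone.
- screwdriver: Red-handled screwdriver lying on the bench beyond the clamp, 150 mm long along its x, 26 mm thick. Origin on the bench at its middle. Leave it alone.
- cutters: Red-handled side cutters lying flat between robot and clamp, 150 mm long along their x, 52 mm wide, 12 mm thick. Origin on the bench at their middle. Leave them alone.

How it is judged:
By the outcome, as a careful person would: the job done as asked, in the order asked, and still so for the second after the job is handed in, while the arm keeps its last pose, push and grip.
It also fails if it takes over 72 s, if anything falls off the work surface, if the arm or the gripper's body presses on something with over 40 N, if the wrist force passes 120 N, or if a joint passes its speed limit or range.

## Working session

There is one attempt and no reset: what is moved stays moved. The work goes in short steps, Python scripts to look and compute and a shell command to move; the robot and the scene stay as the last step left them, time stands still between calls to the robot, and variables do not carry over. Pictures are saved under pics/ and viewed, and the job is handed in when it is done.

```bash
ls; mkdir -p pics
python3 - <<'E'
from plant import *
import cv2,json
o=get_obs();print(o)
for n in("scene","top"):
    c=capture(n);cv2.imwrite(f"pics/{n}0.png",c["frame"][:,:,::-1])
    print(n,{k:c[k] for k in c if k not in("frame","z_map")})
E
```

```text
pics
{'time': 0.0, 'joint_positions': array([-1.39601200e+00,  3.42740377e-01,  1.52503300e+00,  1.37764220e-05,
        1.27536971e+00, -1.45977110e-01]), 'dq': array([-0.00049612,  0.00030858,  0.00019076,  0.0006565 , -0.00057577,
        0.00030621]), 'tau': array([-1.06962285e-03, -4.31236124e+01, -2.44219315e+01,  7.14340713e-02,
        5.59554377e-02, -1.36664776e-04]), 'tool_pos': array([ 165.48578145, -497.76907989,  201.1302427 ]), 'tcp_rot': array([2.9871192 , 1.56924583, 1.73708029]), 'contact_force': array([ 0.01727338,  0.42150588, -0.45073634]), 'moment': array([-0.04289605,  0.03074106, -0.0263193 ]), 'grip_width': 91.8659002633809}
scene {'vertical_fov': 49.29350296268389, 'cx': 276.83404953129167, 'cy': 215.29878883340874, 'xyz': array([1011.72137145,  563.70637264,  747.93269402]), 'rotation': array([-2.28899794, -0.02140406,  2.48080343])}
top {'vertical_fov': 42.964111805161274, 'cx': 287.8798260776886, 'cy': 217.78996249867447, 'xyz': array([ 383.33408048,    1.85616766, 1295.07441082]), 'rotation': array([-3.01093674, -0.00976295, -1.59139674])}
```

View pics/scene0.png

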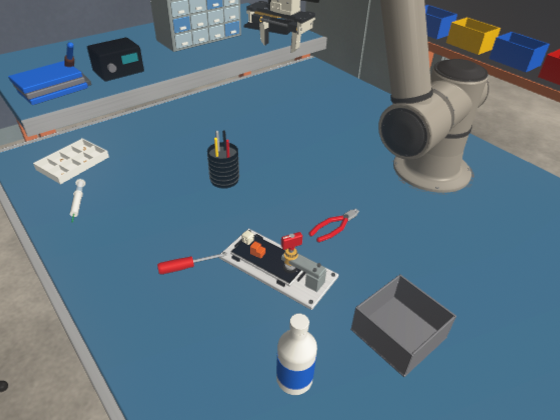

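View pics/top0.png

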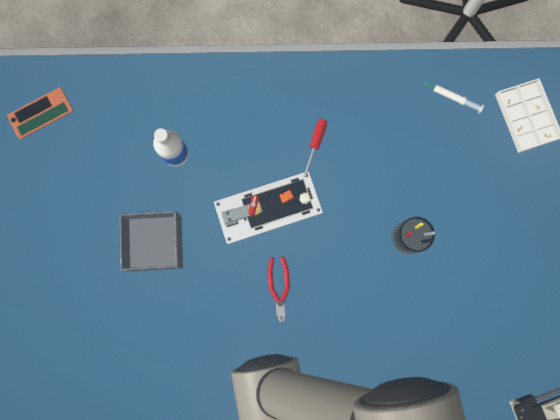

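The scene view shows the bin around px (403,322), and the clamp at (280,265) with the red knob at (291,241). In the top view the knob is at (254,206), the orange offcut at (287,197), the paper ball at (306,198), the bin at (150,241) and the cup at (414,235).

```bash
cat > h.py <<'E'
from plant import *
import numpy as np,cv2
from scipy.spatial.transform import Rotation as R
def f(c): return 210/np.tan(np.radians(c["vertical_fov"])/2)
def rot(c): return R.from_euler('xyz',c["rotation"]).as_matrix()
def ray(c,u,v): return rot(c)@np.array([(u-c["cx"])/f(c),(v-c["cy"])/f(c),1.])
def plane(c,u,v,z):
    d=ray(c,u,v);return c["xyz"]+d*(z-c["xyz"][2])/d[2]
def cloud(c):
    v,u=np.mgrid[:420,:560];z=c["z_map"];p=np.stack([(u-c["cx"])/f(c)*z,(v-c["cy"])/f(c)*z,z],-1)
    p=p@rot(c).T+c["xyz"];p[z==0]=np.nan;return p
def crop(c,u0,u1,v0,v1,s,name):
    cv2.imwrite("pics/"+name,cv2.resize(c["frame"][v0:v1,u0:u1,::-1],None,fx=s,fy=s,interpolation=cv2.INTER_NEAREST))
E
python3 - <<'E'
from h import *
for n in("top","scene"):
    c=capture(n);P=cloud(c);F=c["frame"];H=cv2.cvtColor(F,cv2.COLOR_RGB2HSV).astype(int)
    if n=="top": crop(c,200,340,160,250,5,"t1.png")
    else: crop(c,210,350,220,310,5,"s1.png")
    h,s,v=H[...,0],H[...,1],H[...,2]
    roi=np.zeros(h.shape,bool)
    if n=="top": roi[160:250,205:330]=1
    else: roi[220:310,215:345]=1
    red=((h<4)|(h>174))&(s>150)&(v>80)&roi
    org=(h>=5)&(h<=14)&(s>170)&(v>120)&roi
    for nm,m in(("red",red),("org",org)):
        k,l,st,ce=cv2.connectedComponentsWithStats(m.astype(np.uint8))
        for i in range(1,k):
            if st[i,4]>15: 
                q=P[l==i];print(n,nm,st[i],ce[i].round(1),np.nanmedian(q,0).round(1),np.nanmin(q,0).round(0),np.nanmax(q,0).round(0))
                if nm=="red":print(cv2.minAreaRect(np.argwhere(l==i)[:,::-1].astype(np.float32)))
E
```

```text
top red [249 207   5   7  28] [251.  210.1] [557.2  69.2 114.8] [551.  65. 110.] [564.  74. 118.]
((251.0, 210.0), (6.0, 4.0), 90.0)
scene red [310 220  30  16 116] [320.8 225.9] [419.6  -1.    9.9] [365. -11.   3.] [460.   8.  15.]
((323.0377502441406, 224.86795043945312), (6.993258476257324, 32.63520431518555), 60.945396423339844)
scene red [317 220  28  22 150] [332.  232.5] [415.1  33.9  10.7] [362.  17.   4.] [460.  40.  15.]
((332.0525817871094, 232.19190979003906), (7.24221658706665, 33.5930061340332), 54.688785552978516)
scene red [282 232  20  18 226] [291.8 241.4] [573.5  71.7 105. ] [552.  57.  82.] [594.  79. 117.]
((291.98919677734375, 241.46485900878906), (14.410208702087402, 21.615312576293945), 72.89727020263672)
scene org [251 242  15  16 158] [257.3 249.4] [604.7  -6.   37. ] [580. -23.  21.] [615.   8.  47.]
```

View pics/t1.png

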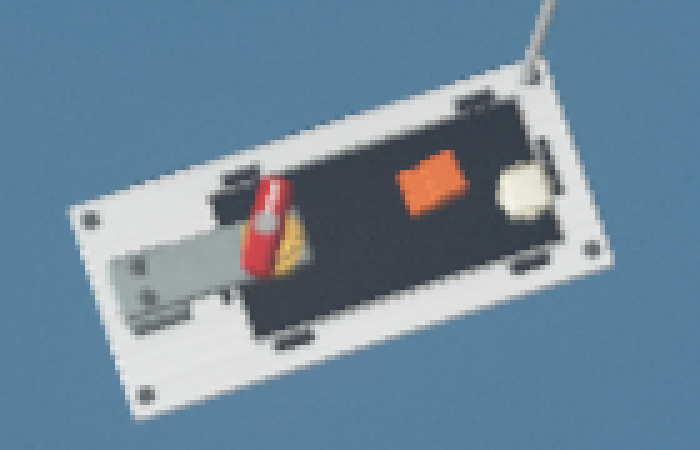

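View pics/s1.png

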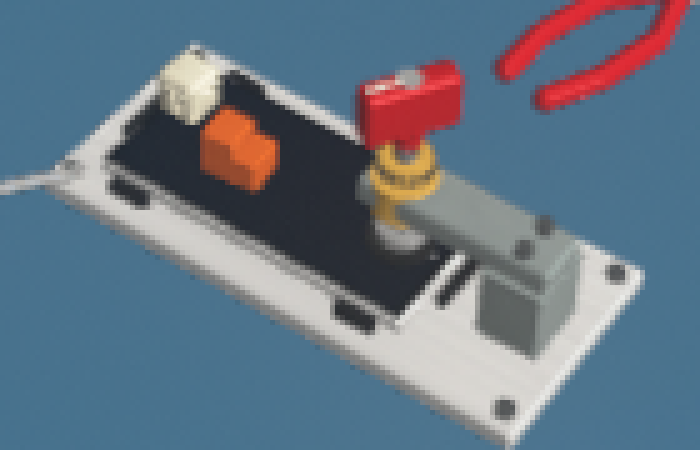

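```bash
cat > m.py <<'E'
from h import *
def P2(c,pts,z): return np.array([plane(c,u,v,z)[:2] for u,v in pts])
c=capture("top");F=c["frame"];H=cv2.cvtColor(F,cv2.COLOR_RGB2HSV).astype(int);h,s,v=H[...,0],H[...,1],H[...,2]
def show():
    q=cv2.boxPoints(cv2.minAreaRect(plm));w=P2(c,q,10);print("plate",w.round(1).tolist(),"c",w.mean(0).round(1))
    for i in range(2):
        d=w[i+1]-w[i];print("edge",np.linalg.norm(d).round(1),np.degrees(np.arctan2(d[1],d[0])).round(1))
roi=np.zeros(h.shape,bool);roi[165:250,205:330]=1
blue=(h>98)&(h<112)&(s>90)
m=(roi&~blue).astype(np.uint8);m=cv2.morphologyEx(m,cv2.MORPH_OPEN,np.ones((5,5),np.uint8))
k,l,st,ce=cv2.connectedComponentsWithStats(m);i=1+np.argmax(st[1:,4]);plm=np.argwhere(l==i)[:,::-1].astype(np.float32)
show()
org=(h>=5)&(h<=18)&(s>150)&(v>190)&roi;org[:,:270]=0
red=((h<5)|(h>172))&(s>130)&roi;red[:,:240]=0;red[:,265:]=0
wh=(v>150)&(s<70)&(h<60)&roi
for nm,mm,z in(("org",org,44),("red",red,115),("wh",wh,35)):
    k,l,st,ce=cv2.connectedComponentsWithStats(mm.astype(np.uint8))
    for i in range(1,k):
        if st[i,4]>15:
            pts=np.argwhere(l==i)[:,::-1].astype(np.float32);r=cv2.minAreaRect(pts)
            w=P2(c,cv2.boxPoints(r),z);e=[(np.linalg.norm(w[j+1]-w[j]).round(1),np.degrees(np.arctan2(*(w[j+1]-w[j])[::-1])).round(1)) for j in(0,1)]
            print(nm,st[i],ce[i].round(1),plane(c,*ce[i],z).round(1),"rectc",w.mean(0).round(1),e)
E
python3 m.py
```

```text
plate [[596.9, 169.4], [670.5, -68.2], [561.0, -100.0], [489.2, 135.4]] c [579.4  34.1]
edge 248.7 -72.8
edge 114.0 -163.8
org [280 190  13  12  91] [285.6 195.9] [600.1  -9.3  44. ] rectc [600.3  -8.9] [(np.float64(27.8), np.float64(-64.2)), (np.float64(19.4), np.float64(-155.0))]
red [249 206   6   9  42] [251.4 210.3] [556.7  68.2 115. ] rectc [556.5  68.5] [(np.float64(17.5), np.float64(-14.5)), (np.float64(11.4), np.float64(-105.3))]
wh [299 192  12  12  95] [304.5 197.9] [596.  -54.6  35. ] rectc [595.4 -54.1] [(np.float64(24.8), np.float64(-64.2)), (np.float64(24.9), np.float64(-155.1))]
```

```bash
cat > go.py <<'E'
# usage: go.py x y z jawyaw_deg [straight down] -> shift in cm / turn, tool axes
import sys
from h import *
def delta(p,yaw):
    o=get_obs();R0=R.from_euler('xyz',o["tcp_rot"]);best=None
    for k in(0,180):
        a=np.radians(yaw+k);z=np.array([np.cos(a),np.sin(a),0]);x=np.array([0,0,-1.]);y=np.cross(z,x)
        T=R.from_matrix(np.stack([x,y,z],1));w=(R0.inv()*T).as_rotvec()
        if best is None or np.linalg.norm(w)<np.linalg.norm(best):best=w
    t=R0.inv().apply(np.array(p)-o["tool_pos"])/10
    print("t cm",t.round(2),"w",best.round(3),"grip",o["grip_width"].round(1),"t",round(o["time"],2));print("pos",o["tool_pos"].round(1),"jaw",R0.as_matrix()[:,2].round(3),"down",R0.as_matrix()[:,0].round(3),"q",o["joint_positions"].round(2),"F",o["contact_force"].round(1),"M",o["moment"].round(2))
if __name__=="__main__":
    a=list(map(float,sys.argv[1:]));delta(a[:3],a[3])
E
python3 go.py 600 -9 120 25
python3 - <<'E'
from h import *
c=capture("top");P=cloud(c)
for n,(u,v),z in(("bin corners",(120,213),70),("",(177,211),70),("",(181,269),70),("",(121,270),70),("bottle",(163,136),170),("knobA",(256,195.6),115),("knobB",(251.6,215.4),115),("hub",(253.6,204),115),("cutter tip",(271,257),10),("cut2",(287,258),10)):
    print(n,plane(c,u,v,z).round(0))
for n,(u,v) in(("org",(284,198)),("org",(288,195)),("pap",(304,198)),("pap",(307,198)),("glass",(270,205)),("glass",(295,195)),("knob",(252,210)),("cutters",(270,275)),("bin",(150,241)),("bench",(210,300))): print(n,P[v,u].round(1))
E
```

```text
bin corners [563. 374.  70.]
 [565. 243.  70.]
 [431. 233.  70.]
 [431. 369.  70.]
bottle [715. 255. 170.]
knobA [590.  58. 115.]
knobB [545.  68. 115.]
hub [571.  63. 115.]
cutter tip [458.  28.  10.]
cut2 [454. -10.  10.]
org [597.   -5.6  32.5]
org [601.7 -15.1  46.4]
pap [594.5 -53.1  41.8]
pap [594.1 -60.2  43.3]
glass [582.3  28.5  21.8]
glass [606.5 -32.5  16.8]
knob [557.4  67.  114.2]
cutters [414.6  31.5  10.4]
bin [502.2 319.9   6.8]
bench [358.3 176.    2.9]Traceback (most recent call last):
  File "go.py", line 13, in <module>
    a=list(map(float,sys.argv[1:]));delta(a[:3],a[3])
                                    ~~~~~^^^^^^^^^^^^
  File "go.py", line 11, in delta
    print("t cm",t.round(2),"w",best.round(3),"grip",o["grip_width"].round(1),"t",round(o["time"],2));print("pos",o["tool_pos"].round(1),"jaw",R0.as_matrix()[:,2].round(3),"down",R0.as_matrix()[:,0].round(3),"q",o["joint_positions"].round(2),"F",o["contact_force"].round(1),"M",o["moment"].round(2))
                                                     ^^^^^^^^^^^^^^^^^^^^^
AttributeError: 'float' object has no attribute 'round'
```

```bash
sed -i 's/o\["grip_width"\].round(1)/round(float(o["grip_width"]),1)/' go.py; python3 go.py 595 -56 100 17
```

```text
t cm [ 10.18  54.69 -28.41] w [-1.547 -0.    -0.   ] grip 91.7 t 0.3
pos [ 165.5 -498.1  201.6] jaw [ 0.315 -0.949 -0.   ] down [-0.  0. -1.] q [-1.4   0.34  1.52 -0.    1.28 -0.15] F [ 0.7  0.5 -0.2] M [-0.05  0.06 -0.  ]
```

```bash
python3 -m creep '[{"ty":27,"tz":-14,"wx":-0.8,"gripper":-0.2},{"ty":27,"tz":-14,"wx":-0.8,"gripper":-0.2},{"ty":27,"tz":-14,"wx":-0.8,"gripper":-0.2},{"ty":27,"tz":-14,"wx":-0.8,"gripper":-0.2},{"ty":27,"tz":-14,"wx":-0.8,"gripper":-0.2},{"ty":27,"tz":-14,"wx":-0.8,"gripper":-0.2},{"ty":27,"tz":-14,"wx":-0.8,"gripper":-0.2},{"ty":27,"tz":-14,"wx":-0.8,"gripper":-0.2}]'; python3 go.py 595 -56 100 17
```

```text
t cm [ 10.18  54.69 -28.41] w [-1.547 -0.    -0.   ] grip 91.7 t 0.3
pos [ 165.5 -498.1  201.6] jaw [ 0.315 -0.949 -0.   ] down [-0.  0. -1.] q [-1.4   0.34  1.52 -0.    1.28 -0.15] F [ 0.7  0.5 -0.2] M [-0.05  0.06 -0.  ]validation failed for argument at $[0]...
```

```bash
python3 -m creep '[{"tx":0.0,"ty":4.0,"tz":-2.0,"wx":-0.1,"wy":0.0,"wz":0.0,"gripper":-0.2}]'; python3 -m creep --help; python3 go.py 595 -56 100 17
```

```text
time: 0.38
tool_pos: [192.0, -472.5, 201.4]
tcp_rot: [-0.937, 1.568, -2.093]
contact_force: [0.7, -0.6, -0.1]
grip_width: 88.7
t cm [  9.96  53.7  -21.88] w [-1.452 -0.     0.003] grip 88.7 t 0.38
pos [ 192.  -472.5  201.4] jaw [ 0.403 -0.915  0.002] down [-0.002 -0.003 -1.   ] q [-1.33  0.31  1.57 -0.    1.26 -0.18] F [ 0.7 -0.6 -0.1] M [ 0.   -0.06  0.04]invalid input: not JSON, or not a number
```

```bash
python3 -m creep '[{"tx":0,"ty":27,"tz":-11,"wx":-0.8,"wy":0,"wz":0,"gripper":-0.2},{"tx":0,"ty":27,"tz":-11,"wx":-0.8,"wy":0,"wz":0,"gripper":-0.2},{"tx":0,"ty":27,"tz":-11,"wx":-0.8,"wy":0,"wz":0,"gripper":-0.2},{"tx":0,"ty":27,"tz":-11,"wx":-0.8,"wy":0,"wz":0,"gripper":-0.2},{"tx":0,"ty":27,"tz":-11,"wx":-0.8,"wy":0,"wz":0,"gripper":-0.2},{"tx":0,"ty":27,"tz":-11,"wx":-0.8,"wy":0,"wz":0,"gripper":-0.2},{"tx":0,"ty":27,"tz":-11,"wx":-0.8,"wy":0,"wz":0,"gripper":-0.2},{"tx":0,"ty":27,"tz":-11,"wx":-0.8,"wy":0,"wz":0,"gripper":-0.2}]'; python3 go.py 595 -56 100 17
```

```text
time: 1.05
tool_pos: [400.4, -252.8, 202.0]
tcp_rot: [1.076, 1.568, 0.735]
contact_force: [-0.7, 0.4, 0.8]
grip_width: 54.9
t cm [10.27 25.03 11.75] w [-0.638  0.002 -0.002] grip 54.9 t 1.05
pos [ 400.4 -252.8  202. ] jaw [ 0.942 -0.334  0.001] down [ 0.002  0.002 -1.   ] q [-0.73  0.25  1.66  0.    1.24 -0.39] F [-0.7  0.4  0.8] M [ 0.   -0.04  0.02]
```

```bash
python3 -m creep '[{"tx":10,"ty":25,"tz":11.75,"wx":-0.64,"wy":0,"wz":0,"gripper":-0.2},{"tx":10,"ty":25,"tz":11.75,"wx":-0.64,"wy":0,"wz":0,"gripper":-0.2},{"tx":10,"ty":25,"tz":11.75,"wx":-0.64,"wy":0,"wz":0,"gripper":-0.2},{"tx":10,"ty":25,"tz":11.75,"wx":-0.64,"wy":0,"wz":0,"gripper":-0.2},{"tx":10,"ty":25,"tz":11.75,"wx":-0.64,"wy":0,"wz":0,"gripper":-0.2},{"tx":10,"ty":25,"tz":11.75,"wx":-0.64,"wy":0,"wz":0,"gripper":-0.2},{"tx":10,"ty":25,"tz":11.75,"wx":-0.64,"wy":0,"wz":0,"gripper":-0.2},{"tx":10,"ty":25,"tz":11.75,"wx":-0.64,"wy":0,"wz":0,"gripper":-0.2}]'; python3 go.py 595 -56 26 17
python3 - <<'E'
from h import *
c=capture("top");crop(c,200,340,160,250,5,"t2.png")
c=capture("scene");crop(c,190,330,190,290,5,"s2.png")
E
```

```text
time: 1.72
tool_pos: [594.7, -58.9, 98.3]
tcp_rot: [2.072, 1.567, 2.366]
contact_force: [-1.8, -0.6, 0.1]
grip_width: 54.8
t cm [7.23 0.25 0.13] w [-0.003 -0.002 -0.003] grip 54.8 t 1.72
pos [594.7 -58.9  98.3] jaw [ 0.957  0.289 -0.002] down [-0.002  0.002 -1.   ] q [-0.23  0.57  1.46  0.    1.12 -0.52] F [-1.8 -0.6  0.1] M [ 0.04 -0.01  0.06]
```

View pics/s2.png

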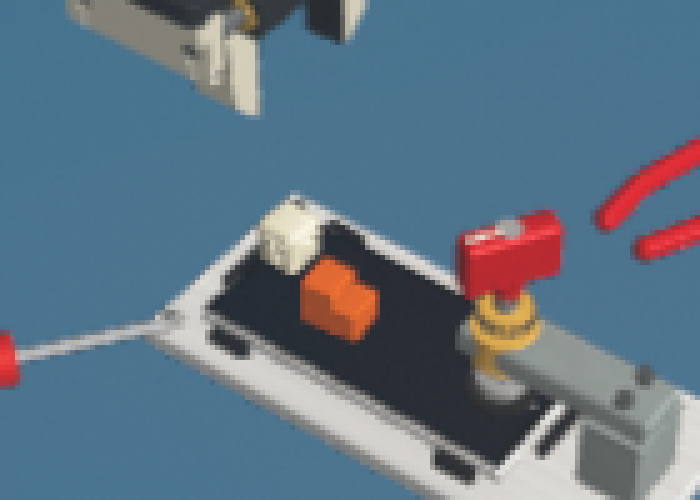

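View pics/t2.png

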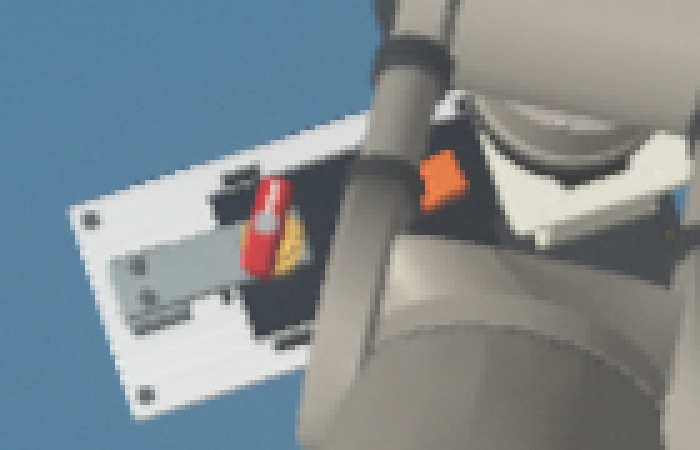

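The scene crop shows the gripper above the paper ball at about px (248,238). The ball and the offcut haven't moved. Next I'll check the ball's position from this second view.

```bash
python3 - <<'E'
from h import *
c=capture("scene");print(plane(c,248,237.6,32).round(1),plane(c,257.5,249,30).round(1))
t=dict(c)
E
python3 go.py 594 -56 26 17
```

```text
[595.6 -52.2  32. ] [598.5 -12.1  30. ]
t cm [7.53 0.69 0.39] w [-0.006 -0.001 -0.   ] grip 54.9 t 1.87
pos [592.3 -63.7 101.3] jaw [ 0.958  0.287 -0.001] down [-0.001 -0.    -1.   ] q [-0.24  0.56  1.46 -0.    1.12 -0.53] F [ 0.  -0.3  0.6] M [ 0.04 -0.12 -0.05]
```

```bash
python3 -m creep '[{"tx":4,"ty":0.85,"tz":0.5,"wx":0,"wy":0,"wz":0,"gripper":-0.2},{"tx":4,"ty":0.85,"tz":0.5,"wx":0,"wy":0,"wz":0,"gripper":-0.2},{"tx":4,"ty":0.85,"tz":0.5,"wx":0,"wy":0,"wz":0,"gripper":-0.2},{"tx":4,"ty":0.85,"tz":0.5,"wx":0,"wy":0,"wz":0,"gripper":-0.2}]'; python3 go.py 595 -54 26 17
```

```text
time: 2.2
tool_pos: [595.1, -55.4, 63.3]
tcp_rot: [-0.809, 1.569, -0.52]
contact_force: [0.0, 0.1, 1.4]
grip_width: 55.0
t cm [3.73 0.14 0.02] w [-0.008  0.001  0.001] grip 55.0 t 2.2
pos [595.1 -55.4  63.3] jaw [0.959 0.285 0.001] down [ 0.001 -0.001 -1.   ] q [-0.22  0.61  1.5  -0.    1.04 -0.51] F [0.  0.1 1.4] M [ 0.03 -0.14 -0.04]
```

```bash
python3 -m creep '[{"tx":2,"ty":0.1,"tz":0,"wx":0,"wy":0,"wz":0,"gripper":-0.2},{"tx":3.3,"ty":0.1,"tz":0,"wx":0,"wy":0,"wz":0,"gripper":-0.2},{"tx":3.5,"ty":0.1,"tz":0,"wx":0,"wy":0,"wz":0,"gripper":-0.2},{"tx":3.5,"ty":0.1,"tz":0,"wx":0,"wy":0,"wz":0,"gripper":-0.2}]'; python3 go.py 595 -54 26 17;python3 - <<'E'
from h import *
c=capture("scene");crop(c,190,330,190,290,5,"s3.png")
E
```

```text
time: 2.53
tool_pos: [594.9, -53.9, 27.9]
tcp_rot: [-0.741, 1.57, -0.452]
contact_force: [-0.8, -0.9, -0.1]
grip_width: 54.7
t cm [ 0.19 -0.01  0.  ] w [-0.008  0.001  0.001] grip 54.7 t 2.53
pos [594.9 -53.9  27.9] jaw [0.958 0.285 0.001] down [ 0.001 -0.    -1.   ] q [-0.22  0.65  1.53 -0.    0.96 -0.51] F [-0.8 -0.9 -0.1] M [-0.01 -0.1  -0.01]
```

View pics/s3.png

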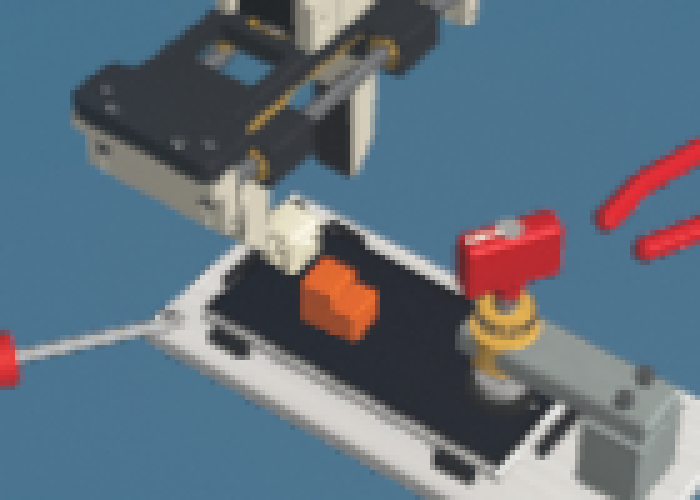

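Run:
```python
from h import *
c=capture("scene");P=cloud(c)
for u,v in((241.6,237.5),(259,224.5),(264,222),(238,234)): print(plane(c,u,v,28).round(1),P[int(v),int(u)].round(0))
for p in([595+26,-54+8,28],[595-26,-54-8,28],[595,-54,28],[595,-54,44]):
    q=rot(c).T@(np.array(p)-c["xyz"]);print((q[:2]/q[2]*f(c)+[c["cx"],c["cy"]]).round(1))
    u,v=(q[:2]/q[2]*f(c)+[c["cx"],c["cy"]]).round().astype(int);print(P[v,u])
crop(c,220,280,205,265,10,"s4.png")
print(get_obs()["tool_pos"])
```

```text
[604.7 -64.5  28. ] [626. -35.  65.]
[547.4 -76.4  28. ] [565. -52.  57.]
[532.8 -76.4  28. ] [ 513. -103.   -2.]
[604.8 -78.9  28. ] [635. -31.  82.]
[240.3 245.2]
[616.51902996 -54.12733734  19.48049452]
[255.1 231.7]
[557.98358655 -77.91956677   8.77027966]
[247.8 238.3]
[602.80298847 -41.62385281  43.11571108]
[247.7 233.2]
[594.09913003 -53.95432455  44.05433998]
[595.74553341 -53.69426224  28.61908   ]
```

View pics/s4.png

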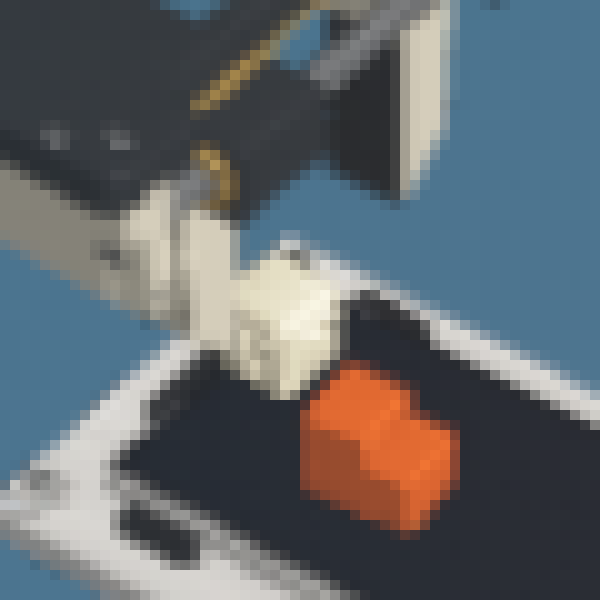

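```bash
python3 - <<'E'
from h import *
c=capture("scene");P=cloud(c)
print("far finger");
for v in(214,218,221,223,224,225,226): print(v,[P[v,u].round(0).tolist() for u in(257,260,262)])
print("near");
for v in(230,234,237,239,240,241,243): print(v,[P[v,u].round(0).tolist() for u in(238,241,243)])
print("ref glass",P[262,255],P[258,240],"orange top",P[242,255],"plate",P[235,266])
print(get_obs()["tool_pos"],get_obs()["time"])
E
cp pics/s3.png /dev/null
python3 - <<'E'
import sys;sys.path.insert(0,'.')
from h import *
c=capture("scene")
for p in([592+26,-64+8,101],[592-26,-64-8,101]):
    q=rot(c).T@(np.array(p)-c["xyz"]);print((q[:2]/q[2]*f(c)+[c["cx"],c["cy"]]).round(1))
E
```

```text
far finger
214 [[567.0, -56.0, 85.0], [561.0, -53.0, 84.0], [556.0, -53.0, 81.0]]
218 [[566.0, -58.0, 71.0], [563.0, -51.0, 74.0], [555.0, -54.0, 68.0]]
221 [[567.0, -57.0, 63.0], [562.0, -52.0, 65.0], [517.0, -106.0, 1.0]]
223 [[566.0, -58.0, 56.0], [561.0, -54.0, 56.0], [521.0, -100.0, 1.0]]
224 [[567.0, -57.0, 54.0], [562.0, -52.0, 55.0], [525.0, -95.0, 3.0]]
225 [[536.0, -101.0, 2.0], [529.0, -97.0, 1.0], [524.0, -96.0, -1.0]]
226 [[536.0, -101.0, -1.0], [530.0, -96.0, -1.0], [526.0, -94.0, -1.0]]
near
230 [[635.0, -31.0, 93.0], [624.0, -35.0, 84.0], [571.0, -110.0, -2.0]]
234 [[635.0, -31.0, 82.0], [625.0, -35.0, 73.0], [618.0, -37.0, 68.0]]
237 [[634.0, -33.0, 71.0], [627.0, -32.0, 67.0], [620.0, -35.0, 61.0]]
239 [[604.0, -81.0, 10.0], [627.0, -33.0, 61.0], [622.0, -32.0, 58.0]]
240 [[605.0, -79.0, 9.0], [609.0, -61.0, 26.0], [610.0, -51.0, 34.0]]
241 [[611.0, -70.0, 17.0], [605.0, -67.0, 16.0], [610.0, -52.0, 30.0]]
243 [[615.0, -65.0, 16.0], [611.0, -58.0, 20.0], [609.0, -54.0, 21.0]]
ref glass [619.15067231   7.03562727  18.02479285] [nan nan nan] orange top [597.88651037 -22.01217122  43.32735811] plate [ 5.37980157e+02 -6.13822563e+01  3.25510363e-01]
[595.76846912 -53.60829075  28.55969655] 2.6833
[237.7 217.6]
[253.2 204.5]
```

Run:
```python
from h import *
for n in("scene","top"):
    c=capture(n);F=c["frame"]
    cv2.imwrite(f"pics/{n}5.png",cv2.resize(F[80:300,150:400,::-1] if n=="scene" else F[130:330,200:400,::-1],None,fx=3 if n=="top" else 3,fy=3,interpolation=cv2.INTER_NEAREST))
    P=cloud(c)
    if n=="scene":
        for u,v in((210,215),(215,222),(230,222),(215,207),(250,207),(205,209)):print(u,v,P[v,u].round(0))
print(get_obs()["tool_pos"],get_obs()["time"])
```

```text
210 215 [691. -42. 156.]
215 222 [681. -42. 133.]
230 222 [675.   5. 163.]
215 207 [674. -50. 163.]
250 207 [ 509. -167.    1.]
205 209 [693. -56. 163.]
[595.32010775 -53.24988817  27.81783183] 2.8333
```

View pics/scene5.png

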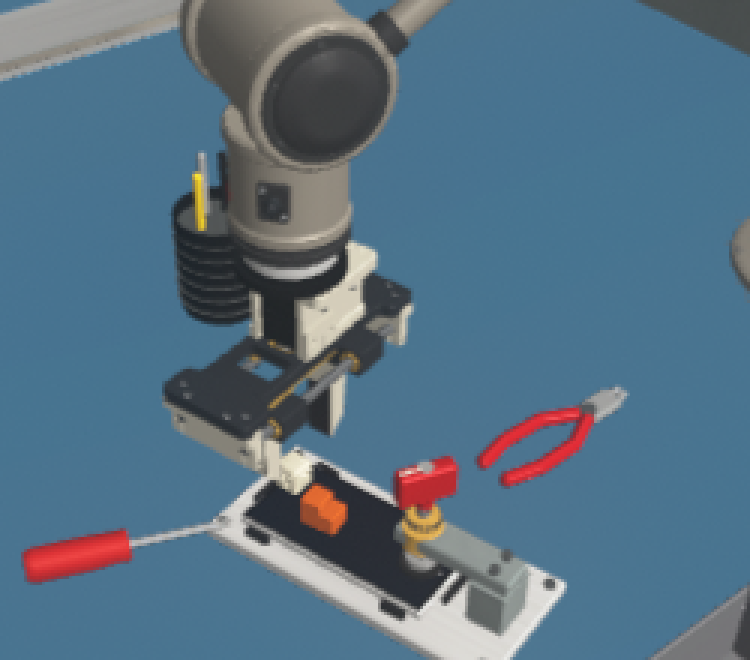

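View pics/top5.png

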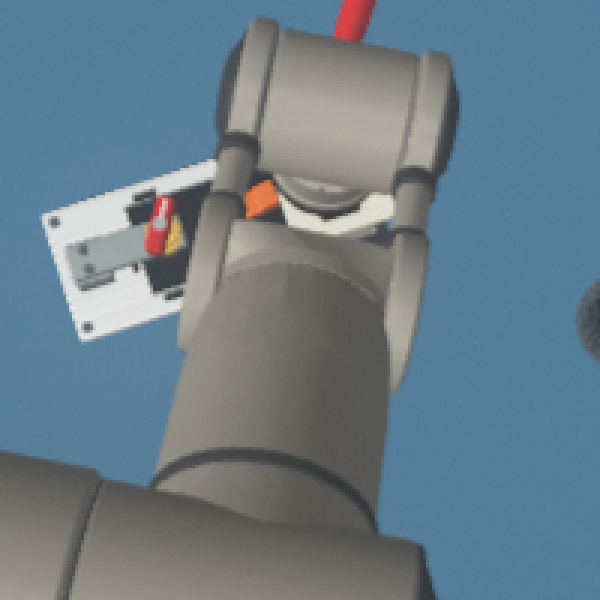

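The scene picture puts the fingertips (px (241,240) and (260,224)) at z≈56, while the state says 28. Closing the fingers here is harmless and will show which is right.

```bash
python3 -m creep '[{"tx":0,"ty":0,"tz":0,"wx":0,"wy":0,"wz":0,"gripper":1},{"tx":0,"ty":0,"tz":0,"wx":0,"wy":0,"wz":0,"gripper":1},{"tx":0,"ty":0,"tz":0,"wx":0,"wy":0,"wz":0,"gripper":1},{"tx":0,"ty":0,"tz":0,"wx":0,"wy":0,"wz":0,"gripper":1},{"tx":0,"ty":0,"tz":0,"wx":0,"wy":0,"wz":0,"gripper":1},{"tx":0,"ty":0,"tz":0,"wx":0,"wy":0,"wz":0,"gripper":1},{"tx":0,"ty":0,"tz":0,"wx":0,"wy":0,"wz":0,"gripper":1}]'; python3 go.py 595 -54 26 17;python3 - <<'E'
from h import *
c=capture("scene");crop(c,220,280,205,265,10,"s6.png")
E
```

```text
time: 3.42
tool_pos: [594.7, -53.0, 26.8]
tcp_rot: [-2.732, 1.571, -2.442]
contact_force: [0.9, -0.7, -1.0]
grip_width: 13.3
t cm [ 0.08 -0.1  -0.  ] w [-0.007 -0.     0.   ] grip 13.3 t 3.42
pos [594.7 -53.   26.8] jaw [ 0.958  0.286 -0.   ] down [-0. -0. -1.] q [-0.22  0.65  1.53 -0.    0.96 -0.51] F [ 0.9 -0.7 -1. ] M [ 0.04 -0.08  0.03]
```

View pics/s6.png

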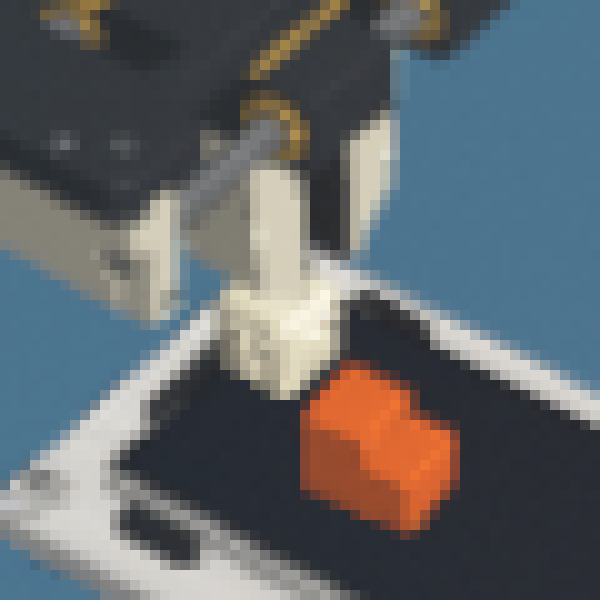

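```bash
python3 - <<'E'
from h import *
c=capture("scene");P=cloud(c)
print("finger col"); 
for v in(222,226,229,230,231,232,233,234,236,238): print(v,[P[v,u].round(0).tolist() for u in(246,248)])
print("body corner");
for v in(224,228,232,235,236,237,238): print(v,[P[v,u].round(0).tolist() for u in(233,235,236)])
print("other");
for v in(220,224,227,229,230): print(v,[P[v,u].round(0).tolist() for u in(255,257)])
E
python3 go.py 595 -54 26 17
```

```text
finger col
222 [[609.0, -38.0, 97.0], [605.0, -37.0, 95.0]]
226 [[611.0, -37.0, 87.0], [603.0, -40.0, 80.0]]
229 [[610.0, -38.0, 77.0], [605.0, -38.0, 74.0]]
230 [[612.0, -35.0, 77.0], [604.0, -39.0, 70.0]]
231 [[611.0, -37.0, 72.0], [604.0, -39.0, 67.0]]
232 [[611.0, -37.0, 70.0], [604.0, -39.0, 64.0]]
233 [[611.0, -37.0, 66.0], [605.0, -37.0, 63.0]]
234 [[599.0, -54.0, 44.0], [605.0, -38.0, 59.0]]
236 [[602.0, -50.0, 42.0], [600.0, -46.0, 44.0]]
238 [[606.0, -45.0, 43.0], [602.0, -43.0, 42.0]]
body corner
224 [[671.0, 10.0, 159.0], [665.0, 7.0, 154.0], [661.0, 4.0, 150.0]]
228 [[671.0, 9.0, 148.0], [665.0, 7.0, 144.0], [663.0, 7.0, 142.0]]
232 [[667.0, 2.0, 130.0], [665.0, 6.0, 133.0], [662.0, 4.0, 129.0]]
235 [[668.0, 3.0, 124.0], [667.0, 8.0, 126.0], [664.0, 7.0, 124.0]]
236 [[668.0, 2.0, 120.0], [666.0, 7.0, 122.0], [664.0, 7.0, 121.0]]
237 [[604.0, -102.0, 0.0], [666.0, 6.0, 119.0], [598.0, -99.0, -1.0]]
238 [[606.0, -99.0, 1.0], [603.0, -96.0, 1.0], [601.0, -95.0, 1.0]]
other
220 [[580.0, -46.0, 81.0], [574.0, -46.0, 78.0]]
224 [[579.0, -47.0, 68.0], [573.0, -48.0, 64.0]]
227 [[582.0, -44.0, 63.0], [539.0, -96.0, 1.0]]
229 [[580.0, -46.0, 54.0], [544.0, -89.0, 2.0]]
230 [[547.0, -93.0, -2.0], [544.0, -90.0, -2.0]]
t cm [ 0.08 -0.1  -0.  ] w [-0.007 -0.     0.   ] grip 5.0 t 3.52
pos [594.7 -53.   26.8] jaw [ 0.958  0.286 -0.   ] down [-0. -0. -1.] q [-0.22  0.65  1.53 -0.    0.96 -0.51] F [ 0.3 -0.3 -0.5] M [-0.02 -0.16 -0.05]
```

The fingertips, and the body underside at z≈120, agree with each other. The real tool is about 28 mm higher than the reported z, so I'll use the cameras for height. I'm opening, shifting slightly and descending in stages.

```bash
cat > tip.py <<'E'
# tips by depth in the scene view: points near gripper above glass, report lowest z of columns belonging to pale/dark fingers
from h import *
import sys
def tips(c,cx,cy,r=70):
    P=cloud(c);F=c["frame"].astype(int);H=cv2.cvtColor(c["frame"],cv2.COLOR_RGB2HSV)
    return P
E
python3 -m creep '[{"tx":0,"ty":-0.4,"tz":0,"wx":0,"wy":0,"wz":0,"gripper":-0.2},{"tx":0,"ty":-0.4,"tz":0,"wx":0,"wy":0,"wz":0,"gripper":-0.2},{"tx":0,"ty":-0.4,"tz":0,"wx":0,"wy":0,"wz":0,"gripper":-0.2},{"tx":0,"ty":-0.4,"tz":0,"wx":0,"wy":0,"wz":0,"gripper":-0.2},{"tx":0,"ty":-0.4,"tz":0,"wx":0,"wy":0,"wz":0,"gripper":-0.2},{"tx":1,"ty":-0.4,"tz":0,"wx":0,"wy":0,"wz":0,"gripper":-0.2},{"tx":2,"ty":-0.4,"tz":0,"wx":0,"wy":0,"wz":0,"gripper":-0.2},{"tx":2,"ty":-0.4,"tz":0,"wx":0,"wy":0,"wz":0,"gripper":-0.2}]'; python3 go.py 595 -54 26 17;python3 - <<'E'
from h import *
c=capture("scene");crop(c,220,280,205,265,10,"s7.png")
P=cloud(c)
for v in range(226,250,2): print(v,[P[v,u].round(0).tolist() for u in(239,241,256,259)])
E
```

```text
time: 4.18
tool_pos: [594.1, -56.5, 4.1]
tcp_rot: [2.645, 1.566, 2.935]
contact_force: [-1.4, -0.0, 0.1]
grip_width: 52.6
t cm [-2.19  0.21  0.15] w [-0.007 -0.004 -0.002] grip 52.6 t 4.18
pos [594.1 -56.5   4.1] jaw [ 0.958  0.286 -0.004] down [-0.004  0.001 -1.   ] q [-0.22  0.69  1.54 -0.    0.92 -0.51] F [-1.4 -0.   0.1] M [-0.   -0.1   0.04]
226 [[641.0, -16.0, 119.0], [639.0, -12.0, 120.0], [568.0, -60.0, 47.0], [563.0, -55.0, 48.0]]
228 [[642.0, -15.0, 115.0], [639.0, -13.0, 114.0], [568.0, -60.0, 40.0], [563.0, -55.0, 42.0]]
230 [[645.0, -11.0, 113.0], [639.0, -12.0, 110.0], [567.0, -61.0, 33.0], [563.0, -55.0, 35.0]]
232 [[646.0, -9.0, 110.0], [641.0, -10.0, 107.0], [551.0, -84.0, 0.0], [564.0, -54.0, 30.0]]
234 [[630.0, -35.0, 76.0], [623.0, -38.0, 70.0], [566.0, -63.0, 18.0], [556.0, -65.0, 11.0]]
236 [[631.0, -34.0, 71.0], [624.0, -36.0, 66.0], [570.0, -56.0, 19.0], [563.0, -55.0, 16.0]]
238 [[631.0, -34.0, 66.0], [625.0, -36.0, 60.0], [575.0, -50.0, 20.0], [570.0, -45.0, 22.0]]
240 [[630.0, -35.0, 58.0], [625.0, -36.0, 54.0], [579.0, -45.0, 21.0], [574.0, -40.0, 21.0]]
242 [[633.0, -31.0, 57.0], [627.0, -34.0, 51.0], [597.0, -20.0, 44.0], [578.0, -35.0, 22.0]]
244 [[633.0, -32.0, 50.0], [626.0, -35.0, 44.0], [600.0, -15.0, 44.0], [594.0, -12.0, 43.0]]
246 [[619.0, -55.0, 17.0], [626.0, -35.0, 37.0], [603.0, -11.0, 43.0], [597.0, -9.0, 41.0]]
248 [[624.0, -47.0, 21.0], [621.0, -44.0, 21.0], [607.0, -6.0, 43.0], [597.0, -8.0, 36.0]]
```

View pics/s7.png

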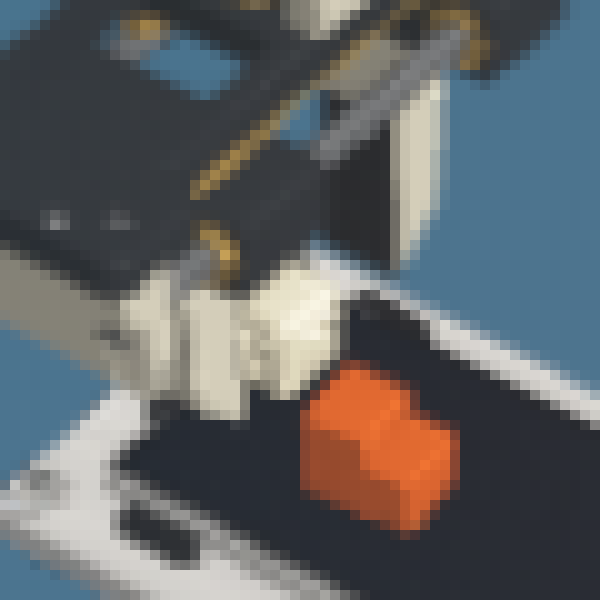

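The tips now straddle the ball (near tip about px (242,247), far tip (260,232)) at z≈31. I'll go 6 mm further down and close.

```bash
python3 -m creep '[{"tx":0.6,"ty":0,"tz":0,"wx":0,"wy":0,"wz":0,"gripper":-0.2},{"tx":0.6,"ty":0,"tz":0,"wx":0,"wy":0,"wz":0,"gripper":1},{"tx":0.6,"ty":0,"tz":0,"wx":0,"wy":0,"wz":0,"gripper":1},{"tx":0.6,"ty":0,"tz":0,"wx":0,"wy":0,"wz":0,"gripper":1},{"tx":0.6,"ty":0,"tz":0,"wx":0,"wy":0,"wz":0,"gripper":1},{"tx":0.6,"ty":0,"tz":0,"wx":0,"wy":0,"wz":0,"gripper":1},{"tx":0.6,"ty":0,"tz":0,"wx":0,"wy":0,"wz":0,"gripper":1},{"tx":0.6,"ty":0,"tz":0,"wx":0,"wy":0,"wz":0,"gripper":1}]'; python3 go.py 595 -54 26 17;python3 - <<'E'
from h import *
c=capture("scene");crop(c,220,280,205,265,10,"s8.png")
E
```

```text
time: 4.9
tool_pos: [596.1, -56.9, 1.0]
tcp_rot: [-0.617, 1.57, -0.327]
contact_force: [0.3, 0.4, 0.8]
grip_width: 28.4
t cm [-2.5   0.31 -0.02] w [-0.007  0.     0.   ] grip 28.4 t 4.9
pos [596.1 -56.9   1. ] jaw [0.958 0.286 0.   ] down [ 0.001 -0.    -1.   ] q [-0.22  0.69  1.54 -0.    0.91 -0.51] F [0.3 0.4 0.8] M [-0.01 -0.14 -0.02]
```

View pics/s8.png

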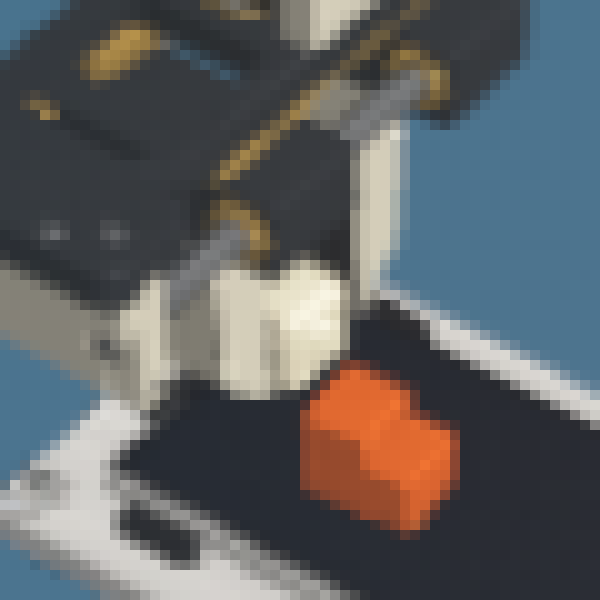

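The ball is gripped at 28.4 mm, with the force reading near zero. Now I'll lift it and carry it to the bin.

```bash
python3 -m creep '[{"tx":-1,"ty":0,"tz":0,"wx":0,"wy":0,"wz":0,"gripper":1},{"tx":-4,"ty":0,"tz":0,"wx":0,"wy":0,"wz":0,"gripper":1},{"tx":-8,"ty":0,"tz":0,"wx":0,"wy":0,"wz":0,"gripper":1},{"tx":-12,"ty":0,"tz":0,"wx":0,"wy":0,"wz":0,"gripper":1},{"tx":-14,"ty":0,"tz":0,"wx":0,"wy":0,"wz":0,"gripper":1},{"tx":-14,"ty":0,"tz":0,"wx":0,"wy":0,"wz":0,"gripper":1}]'; python3 go.py 498 305 140 17
```

```text
time: 5.45
tool_pos: [598.9, -57.5, 147.6]
tcp_rot: [-0.523, 1.56, -0.233]
contact_force: [0.8, 0.2, 0.4]
grip_width: 28.1
t cm [ 0.56 37.62  0.69] w [-0.007  0.01   0.006] grip 28.1 t 5.45
pos [598.9 -57.5 147.6] jaw [0.958 0.286 0.01 ] down [ 0.011 -0.003 -1.   ] q [-0.22  0.52  1.4  -0.    1.22 -0.51] F [0.8 0.2 0.4] M [-0.03 -0.13  0.01]
```

```bash
python3 -m creep '[{"tx":0,"ty":37.6,"tz":0.7,"wx":0,"wy":0,"wz":0,"gripper":1},{"tx":0,"ty":37.6,"tz":0.7,"wx":0,"wy":0,"wz":0,"gripper":1},{"tx":0,"ty":37.6,"tz":0.7,"wx":0,"wy":0,"wz":0,"gripper":1},{"tx":0,"ty":37.6,"tz":0.7,"wx":0,"wy":0,"wz":0,"gripper":1},{"tx":0,"ty":37.6,"tz":0.7,"wx":0,"wy":0,"wz":0,"gripper":1},{"tx":0,"ty":37.6,"tz":0.7,"wx":0,"wy":0,"wz":0,"gripper":1},{"tx":0,"ty":37.6,"tz":0.7,"wx":0,"wy":0,"wz":0,"gripper":1},{"tx":0,"ty":37.6,"tz":0.7,"wx":0,"wy":0,"wz":0,"gripper":1}]'; python3 go.py 498 305 60 17
```

```text
time: 6.12
tool_pos: [505.2, 265.9, 140.6]
tcp_rot: [-2.931, 1.57, -2.642]
contact_force: [2.2, 0.2, 0.3]
grip_width: 28.2
t cm [8.05 3.95 0.44] w [-0.007 -0.001  0.   ] grip 28.2 t 6.12
pos [505.2 265.9 140.6] jaw [ 0.958  0.286 -0.001] down [-0.001 -0.    -1.   ] q [ 0.35  0.48  1.49 -0.    1.18  0.06] F [2.2 0.2 0.3] M [ 0.05 -0.14  0.03]
```

```bash
python3 -m creep '[{"tx":0,"ty":4,"tz":0.4,"wx":0,"wy":0,"wz":0,"gripper":1},{"tx":4,"ty":4,"tz":0.4,"wx":0,"wy":0,"wz":0,"gripper":1},{"tx":6,"ty":4,"tz":0.4,"wx":0,"wy":0,"wz":0,"gripper":1},{"tx":6,"ty":4,"tz":0.4,"wx":0,"wy":0,"wz":0,"gripper":1}]'; python3 go.py 498 305 60 17
python3 - <<'E'
from h import *
c=capture("scene");crop(c,300,500,190,380,4,"s9.png")
c=capture("top");crop(c,80,240,160,310,4,"t9.png")
E
```

```text
time: 6.45
tool_pos: [495.0, 303.1, 75.9]
tcp_rot: [-2.996, 1.561, -2.704]
contact_force: [-1.1, -0.1, -0.8]
grip_width: 28.3
t cm [1.59 0.1  0.35] w [-0.005 -0.01   0.001] grip 28.3 t 6.45
pos [495.  303.1  75.9] jaw [ 0.958  0.288 -0.01 ] down [-0.009 -0.004 -1.   ] q [ 0.42  0.57  1.52 -0.    1.06  0.13] F [-1.1 -0.1 -0.8] M [-0.   -0.09  0.03]
```

View pics/s9.png

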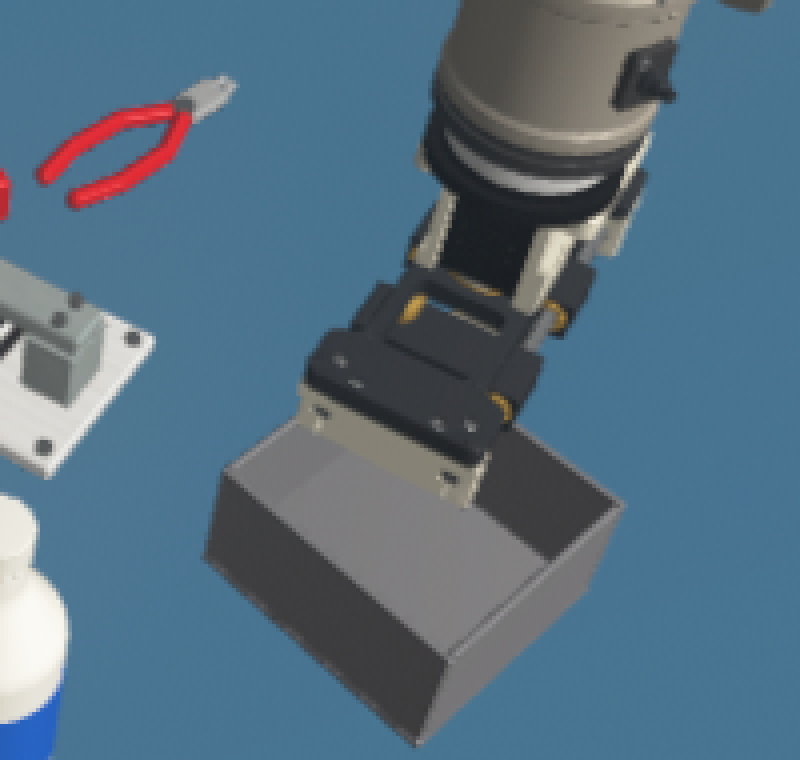

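View pics/t9.png

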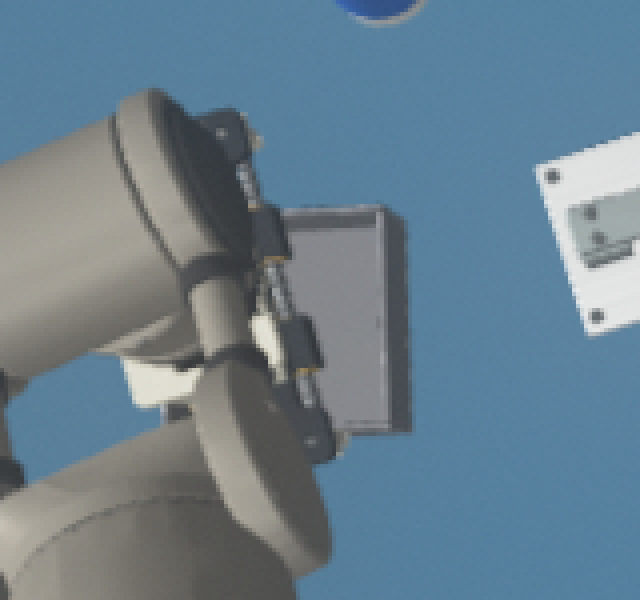

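The gripper is centred over the bin, with the paper not visible below it and the grip still 28.3 mm. I'll lower into the bin and release.

```bash
python3 -m creep '[{"tx":4,"ty":0,"tz":0.2,"wx":0,"wy":0,"wz":0,"gripper":1},{"tx":5,"ty":0,"tz":0.2,"wx":0,"wy":0,"wz":0,"gripper":1},{"tx":5,"ty":0,"tz":0.2,"wx":0,"wy":0,"wz":0,"gripper":-0.1},{"tx":5,"ty":0,"tz":0.2,"wx":0,"wy":0,"wz":0,"gripper":-0.1},{"tx":5,"ty":0,"tz":0.2,"wx":0,"wy":0,"wz":0,"gripper":-0.1},{"tx":1,"ty":0,"tz":0.2,"wx":0,"wy":0,"wz":0,"gripper":-0.1},{"tx":-3,"ty":0,"tz":0,"wx":0,"wy":0,"wz":0,"gripper":-0.1},{"tx":-6,"ty":0,"tz":0,"wx":0,"wy":0,"wz":0,"gripper":-0.1}]'; python3 go.py 600 -10 140 25
python3 - <<'E'
from h import *
c=capture("scene");crop(c,300,500,190,380,4,"s10.png")
E
```

```text
time: 7.22
tool_pos: [499.8, 304.1, 145.5]
tcp_rot: [0.123, 1.566, 0.413]
contact_force: [1.6, 1.1, 0.0]
grip_width: 50.5
t cm [  0.54 -32.97   0.62] w [-0.146  0.004 -0.   ] grip 50.5 t 7.22
pos [499.8 304.1 145.5] jaw [0.958 0.286 0.004] down [ 0.004  0.002 -1.   ] q [ 0.42  0.5   1.44 -0.    1.2   0.13] F [1.6 1.1 0. ] M [ 0.06 -0.25 -0.02]
```

View pics/s10.png

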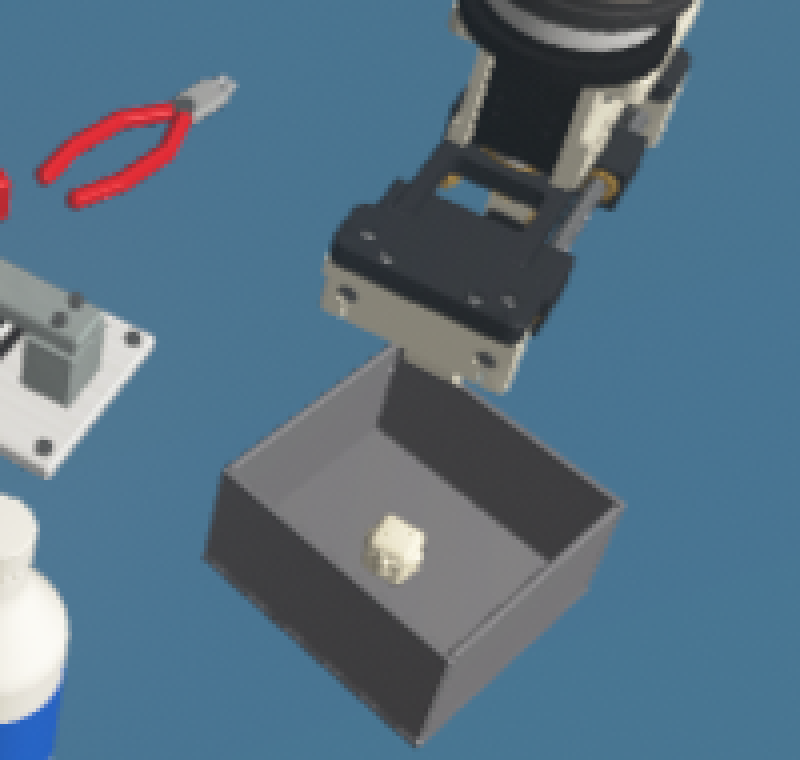

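The ball is lying on the bin floor (crop px (395,548)). Next is the offcut.

```bash
python3 -m creep '[{"tx":0,"ty":-33.2,"tz":0.6,"wx":-0.15,"wy":0,"wz":0,"gripper":-0.1},{"tx":0,"ty":-33.2,"tz":0.6,"wx":-0.15,"wy":0,"wz":0,"gripper":-0.1},{"tx":0,"ty":-33.2,"tz":0.6,"wx":-0.15,"wy":0,"wz":0,"gripper":-0.1},{"tx":0,"ty":-33.2,"tz":0.6,"wx":-0.15,"wy":0,"wz":0,"gripper":-0.1},{"tx":0,"ty":-33.2,"tz":0.6,"wx":-0.15,"wy":0,"wz":0,"gripper":-0.1},{"tx":0,"ty":-33.2,"tz":0.6,"wx":-0.15,"wy":0,"wz":0,"gripper":-0.1},{"tx":0,"ty":-33.2,"tz":0.6,"wx":-0.15,"wy":0,"wz":0,"gripper":-0.1},{"tx":0,"ty":-33.2,"tz":0.6,"wx":-0.15,"wy":0,"wz":0,"gripper":-0.1}]'; python3 -m creep '[{"tx":3,"ty":0,"tz":0,"wx":0,"wy":0,"wz":0,"gripper":-0.1},{"tx":6,"ty":0,"tz":0,"wx":0,"wy":0,"wz":0,"gripper":-0.1},{"tx":8,"ty":0,"tz":0,"wx":0,"wy":0,"wz":0,"gripper":-0.1},{"tx":8,"ty":0,"tz":0,"wx":0,"wy":0,"wz":0,"gripper":-0.1},{"tx":8,"ty":0,"tz":0,"wx":0,"wy":0,"wz":0,"gripper":-0.1}]';python3 go.py 600 -12 -2 25.5
python3 - <<'E'
from h import *
c=capture("scene");crop(c,220,300,195,275,8,"s11.png")
E
```

```text
time: 7.93
tool_pos: [600.0, -13.3, 142.8]
tcp_rot: [-0.586, 1.568, -0.146]
contact_force: [1.5, 1.0, 0.8]
grip_width: 50.9
time: 8.35
tool_pos: [599.2, -11.2, 61.6]
tcp_rot: [-2.12, 1.571, -1.68]
contact_force: [0.2, 0.7, -0.5]
grip_width: 50.3
t cm [ 6.36 -0.1   0.04] w [-0.005 -0.     0.   ] grip 50.3 t 8.35
pos [599.2 -11.2  61.6] jaw [ 0.905  0.426 -0.   ] down [-0. -0. -1.] q [-0.15  0.61  1.49 -0.    1.04 -0.59] F [ 0.2  0.7 -0.5] M [-0.   -0.13  0.03]
```

View pics/s11.png

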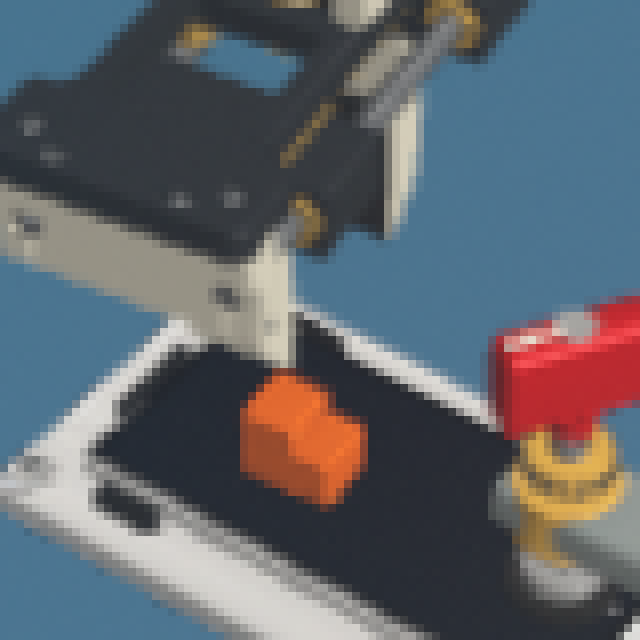

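```bash
python3 -m creep '[{"tx":3,"ty":0,"tz":0,"wx":0,"wy":0,"wz":0,"gripper":-0.1},{"tx":5,"ty":0,"tz":0,"wx":0,"wy":0,"wz":0,"gripper":-0.1},{"tx":5,"ty":0,"tz":0,"wx":0,"wy":0,"wz":0,"gripper":-0.1},{"tx":5,"ty":0,"tz":0,"wx":0,"wy":0,"wz":0,"gripper":-0.1}]';python3 go.py 600 -12 -1 25.5
python3 - <<'E'
from h import *
c=capture("scene");crop(c,220,300,195,275,8,"s12.png")
P=cloud(c)
for v in range(230,256,2): print(v,[P[v,u].round(0).tolist() for u in(248,251,253,267,270)])
E
```

```text
time: 8.73
tool_pos: [599.9, -10.9, 12.3]
tcp_rot: [-0.667, 1.569, -0.226]
contact_force: [-0.2, -0.3, -0.2]
grip_width: 50.4
t cm [ 1.33 -0.1  -0.04] w [-0.005  0.001  0.001] grip 50.4 t 8.73
pos [599.9 -10.9  12.3] jaw [0.905 0.426 0.001] down [ 0.001 -0.    -1.   ] q [-0.15  0.68  1.53 -0.    0.93 -0.59] F [-0.2 -0.3 -0.2] M [ 0.05 -0.12  0.02]
230 [[638.0, 12.0, 127.0], [645.0, 32.0, 146.0], [641.0, 33.0, 145.0], [571.0, -14.0, 70.0], [561.0, -16.0, 63.0]]
232 [[653.0, 33.0, 146.0], [648.0, 36.0, 145.0], [645.0, 39.0, 146.0], [571.0, -15.0, 64.0], [560.0, -17.0, 56.0]]
234 [[656.0, 38.0, 146.0], [651.0, 40.0, 144.0], [648.0, 43.0, 146.0], [572.0, -13.0, 60.0], [561.0, -16.0, 51.0]]
236 [[658.0, 40.0, 144.0], [653.0, 44.0, 144.0], [650.0, 46.0, 143.0], [572.0, -13.0, 54.0], [533.0, -52.0, 1.0]]
238 [[662.0, 46.0, 145.0], [660.0, 52.0, 149.0], [654.0, 51.0, 144.0], [573.0, -12.0, 49.0], [536.0, -48.0, -1.0]]
240 [[666.0, 52.0, 146.0], [662.0, 55.0, 147.0], [657.0, 56.0, 145.0], [573.0, -12.0, 43.0], [546.0, -35.0, 9.0]]
242 [[669.0, 57.0, 147.0], [664.0, 58.0, 145.0], [659.0, 58.0, 142.0], [562.0, -25.0, 20.0], [552.0, -28.0, 12.0]]
244 [[671.0, 59.0, 145.0], [665.0, 60.0, 142.0], [659.0, 58.0, 138.0], [566.0, -21.0, 19.0], [560.0, -18.0, 18.0]]
246 [[671.0, 59.0, 139.0], [666.0, 61.0, 138.0], [659.0, 58.0, 131.0], [571.0, -14.0, 21.0], [564.0, -12.0, 19.0]]
248 [[670.0, 56.0, 131.0], [665.0, 60.0, 131.0], [659.0, 57.0, 125.0], [574.0, -10.0, 20.0], [569.0, -5.0, 21.0]]
250 [[665.0, 49.0, 117.0], [666.0, 61.0, 128.0], [659.0, 58.0, 121.0], [579.0, -3.0, 22.0], [573.0, 0.0, 21.0]]
252 [[666.0, 51.0, 114.0], [663.0, 56.0, 116.0], [659.0, 58.0, 115.0], [581.0, -0.0, 20.0], [575.0, 2.0, 18.0]]
254 [[664.0, 47.0, 104.0], [663.0, 57.0, 112.0], [660.0, 59.0, 112.0], [586.0, 6.0, 21.0], [580.0, 9.0, 20.0]]
```

View pics/s12.png

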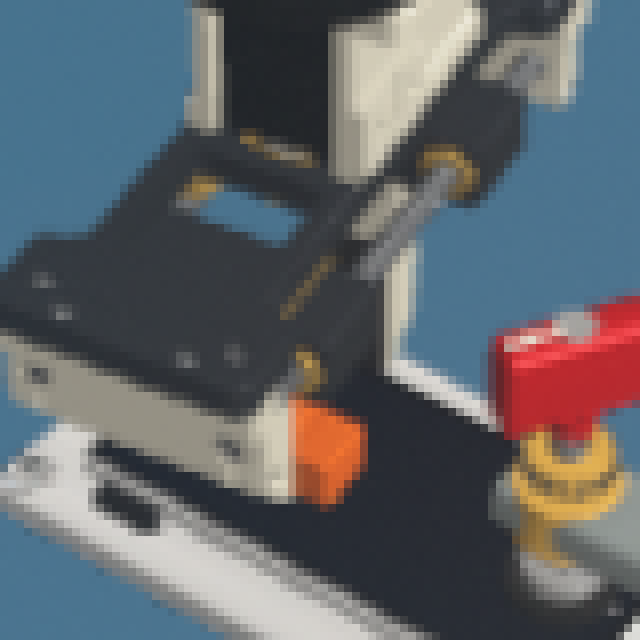

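The far tip (px (267,241)) is at z≈40 and straddles the offcut. I'll go 14 mm further down and close.

```bash
python3 -m creep '[{"tx":1.4,"ty":-0.1,"tz":0,"wx":0,"wy":0,"wz":0,"gripper":-0.1},{"tx":1.4,"ty":-0.1,"tz":0,"wx":0,"wy":0,"wz":0,"gripper":-0.1},{"tx":1.4,"ty":-0.1,"tz":0,"wx":0,"wy":0,"wz":0,"gripper":1},{"tx":1.4,"ty":-0.1,"tz":0,"wx":0,"wy":0,"wz":0,"gripper":1},{"tx":1.4,"ty":-0.1,"tz":0,"wx":0,"wy":0,"wz":0,"gripper":1},{"tx":1.4,"ty":-0.1,"tz":0,"wx":0,"wy":0,"wz":0,"gripper":1},{"tx":1.4,"ty":-0.1,"tz":0,"wx":0,"wy":0,"wz":0,"gripper":1},{"tx":1.4,"ty":-0.1,"tz":0,"wx":0,"wy":0,"wz":0,"gripper":1}]';python3 -m creep '[{"tx":0,"ty":0,"tz":0,"wx":0,"wy":0,"wz":0,"gripper":1},{"tx":-1,"ty":0,"tz":0,"wx":0,"wy":0,"wz":0,"gripper":1},{"tx":-4,"ty":0,"tz":0,"wx":0,"wy":0,"wz":0,"gripper":1},{"tx":-8,"ty":0,"tz":0,"wx":0,"wy":0,"wz":0,"gripper":1},{"tx":-12,"ty":0,"tz":0,"wx":0,"wy":0,"wz":0,"gripper":1},{"tx":-14,"ty":0,"tz":0,"wx":0,"wy":0,"wz":0,"gripper":1},{"tx":-14,"ty":0,"tz":0,"wx":0,"wy":0,"wz":0,"gripper":1}]';python3 go.py 485 290 140 17
python3 - <<'E'
from h import *
c=capture("scene");crop(c,200,300,175,275,6,"s13.png")
E
```

```text
time: 9.45
tool_pos: [599.8, -12.0, -2.7]
tcp_rot: [-0.652, 1.57, -0.212]
contact_force: [-0.5, -0.7, 2.8]
grip_width: 19.8
time: 10.03
tool_pos: [602.5, -12.4, 143.3]
tcp_rot: [-0.596, 1.56, -0.156]
contact_force: [0.7, -0.7, -0.1]
grip_width: 19.7
t cm [ 0.16 32.36  2.25] w [0.143 0.009 0.005] grip 19.7 t 10.03
pos [602.5 -12.4 143.3] jaw [0.905 0.426 0.009] down [ 0.011 -0.002 -1.   ] q [-0.15  0.53  1.4  -0.    1.21 -0.59] F [ 0.7 -0.7 -0.1] M [-0.04 -0.16 -0.02]
```

View pics/s13.png

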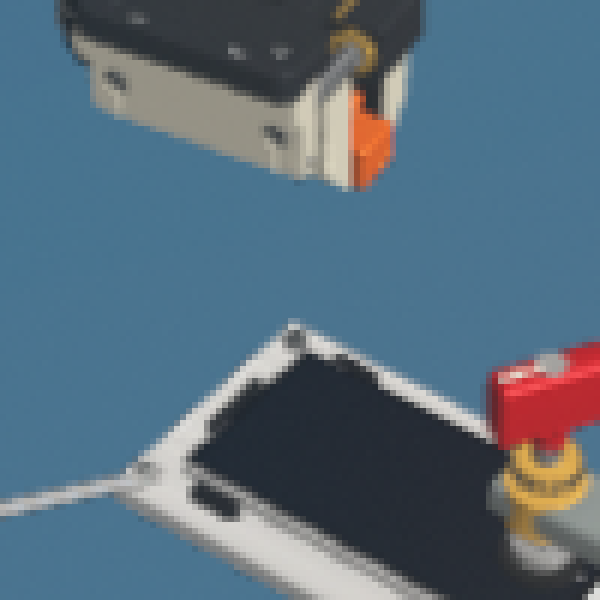

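The offcut is gripped at 19.7 mm and the glass is clear. Now to the bin.

```bash
python3 -m creep '[{"tx":0,"ty":32,"tz":2.3,"wx":0.14,"wy":0,"wz":0,"gripper":1},{"tx":0,"ty":32,"tz":2.3,"wx":0.14,"wy":0,"wz":0,"gripper":1},{"tx":0,"ty":32,"tz":2.3,"wx":0.14,"wy":0,"wz":0,"gripper":1},{"tx":0,"ty":32,"tz":2.3,"wx":0.14,"wy":0,"wz":0,"gripper":1},{"tx":0,"ty":32,"tz":2.3,"wx":0.14,"wy":0,"wz":0,"gripper":1},{"tx":0,"ty":32,"tz":2.3,"wx":0.14,"wy":0,"wz":0,"gripper":1},{"tx":0,"ty":32,"tz":2.3,"wx":0.14,"wy":0,"wz":0,"gripper":1},{"tx":0,"ty":32,"tz":2.3,"wx":0.14,"wy":0,"wz":0,"gripper":1}]';python3 go.py 488 287 25 17
```

```text
time: 10.75
tool_pos: [481.3, 289.7, 135.4]
tcp_rot: [3.065, 1.568, -2.916]
contact_force: [0.6, -0.8, -0.8]
grip_width: 19.9
t cm [11.03 -0.46  0.59] w [ 0.005 -0.003 -0.   ] grip 19.9 t 10.75
pos [481.3 289.7 135.4] jaw [ 0.955  0.297 -0.003] down [-0.003 -0.001 -1.   ] q [0.41 0.47 1.52 0.   1.16 0.1 ] F [ 0.6 -0.8 -0.8] M [ 0.02 -0.09 -0.05]
```

```bash
python3 -m creep '[{"tx":4,"ty":-0.4,"tz":0.6,"wx":0,"wy":0,"wz":0,"gripper":1},{"tx":8,"ty":-0.4,"tz":0.6,"wx":0,"wy":0,"wz":0,"gripper":1},{"tx":10.5,"ty":-0.4,"tz":0.6,"wx":0,"wy":0,"wz":0,"gripper":1},{"tx":10.8,"ty":-0.4,"tz":0.6,"wx":0,"wy":0,"wz":0,"gripper":1},{"tx":10.8,"ty":-0.4,"tz":0.6,"wx":0,"wy":0,"wz":0,"gripper":0.13},{"tx":10.8,"ty":-0.4,"tz":0.6,"wx":0,"wy":0,"wz":0,"gripper":0.13},{"tx":10.8,"ty":-0.4,"tz":0.6,"wx":0,"wy":0,"wz":0,"gripper":0.13},{"tx":10.8,"ty":-0.4,"tz":0.6,"wx":0,"wy":0,"wz":0,"gripper":0.13}]';python3 -m creep '[{"tx":-4,"ty":0,"tz":0,"wx":0,"wy":0,"wz":0,"gripper":0.13},{"tx":-8,"ty":0,"tz":0,"wx":0,"wy":0,"wz":0,"gripper":0.13},{"tx":-12,"ty":0,"tz":0,"wx":0,"wy":0,"wz":0,"gripper":0.13},{"tx":-13,"ty":0,"tz":0,"wx":0,"wy":0,"wz":0,"gripper":0.13}]'
python3 go.py 569 64 140 77;python3 - <<'E'
from h import *
c=capture("scene");crop(c,300,500,190,380,4,"s14.png")
c=capture("top");crop(c,200,340,160,250,5,"t14.png")
for p,q in (((252.8,194),(250,0)),):pass
E
```

```text
time: 11.42
tool_pos: [492.2, 285.6, 30.7]
tcp_rot: [0.067, 1.567, 0.367]
contact_force: [0.9, -0.7, -0.1]
grip_width: 38.8
time: 11.75
tool_pos: [494.2, 286.6, 167.1]
tcp_rot: [0.09, 1.558, 0.39]
contact_force: [0.6, -1.4, 0.5]
grip_width: 39.8
t cm [  2.69 -23.48   0.53] w [-1.044  0.013  0.006] grip 39.8 t 11.75
pos [494.2 286.6 167.1] jaw [0.955 0.295 0.013] down [ 0.012  0.005 -1.   ] q [ 0.39  0.45  1.46 -0.    1.22  0.09] F [ 0.6 -1.4  0.5] M [ 0.02 -0.18  0.02]
```

View pics/s14.png

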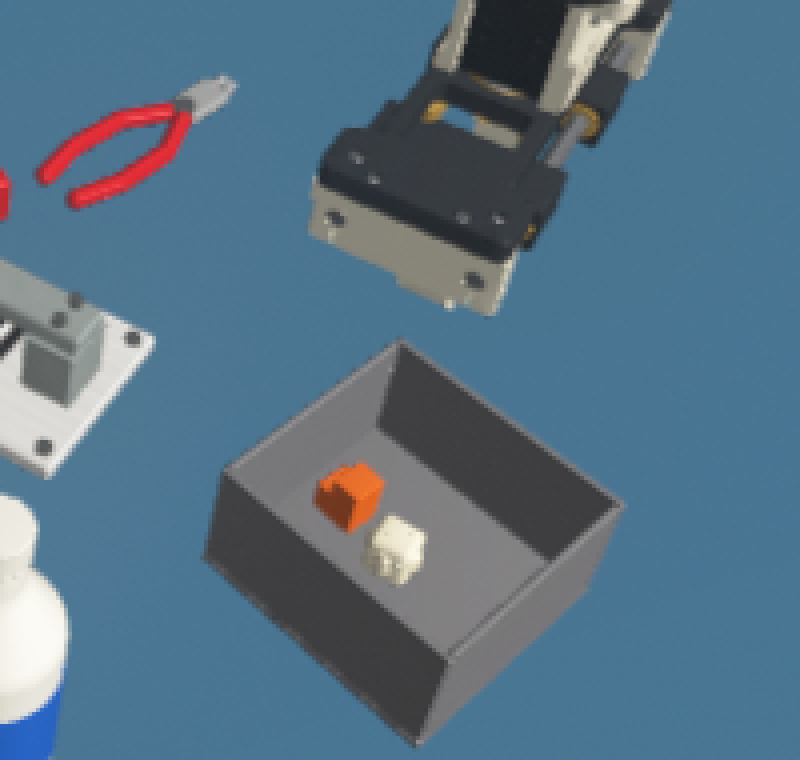

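View pics/t14.png

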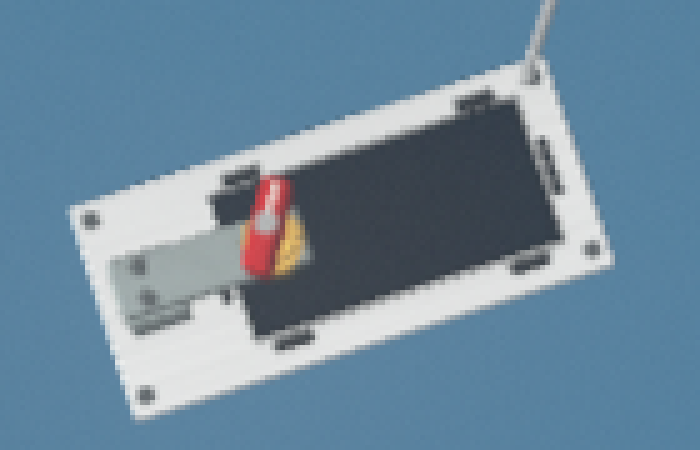

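Both scraps lie in the bin (orange at crop px (349,497), paper at (395,548)) and the phone is bare. Next I'll measure the knob.

```bash
cat > knob.py <<'E'
from h import *
for n,box,z in(("top",(244,262,190,220),115),("scene",(275,310,225,262),None)):
    c=capture(n);F=c["frame"];H=cv2.cvtColor(F,cv2.COLOR_RGB2HSV).astype(int);h,s,v=H[...,0],H[...,1],H[...,2]
    u0,u1,v0,v1=box;roi=np.zeros(h.shape,bool);roi[v0:v1,u0:u1]=1
    m=(((h<5)|(h>170))&(s>80)&roi).astype(np.uint8);P=cloud(c)
    if n=="top":
        m=cv2.morphologyEx(m,cv2.MORPH_CLOSE,np.ones((5,5),np.uint8))
        pts=np.argwhere(m>0)[:,::-1].astype(np.float32);w=np.array([plane(c,*p,115)[:2] for p in pts])
        r=cv2.minAreaRect(w.astype(np.float32));print("top rect",r)
        l=cv2.fitLine(w.astype(np.float32),cv2.DIST_L2,0,.01,.01).ravel();print("line yaw",np.degrees(np.arctan2(l[1],l[0])),l[2:],len(pts))
    else:
        q=P[m>0];t=q[(q[:,2]>110)];print("scene top pts",len(t),t.mean(0),np.nanmax(q[:,2]),np.nanmin(q[:,2]))
        l=cv2.fitLine(t[:,:2].astype(np.float32),cv2.DIST_L2,0,.01,.01).ravel();print("yaw",np.degrees(np.arctan2(l[1],l[0])),l[2:])
E
python3 knob.py
```

```text
top rect ((569.1577758789062, 65.13127136230469), (15.544392585754395, 46.059959411621094), 76.96208953857422)
line yaw -12.401165 [569.44727   64.925476] 133
scene top pts 101 [572.34874876  69.06378132 113.94643581] 118.1402764325743 -0.396567901979779
yaw -14.268526 [572.34875  69.06378]
```

```bash
python3 go.py 569.3 65 140 77.3; python3 -m creep '[{"tx":0,"ty":-23.5,"tz":0.4,"wx":-1.05,"wy":0,"wz":0,"gripper":0.13},{"tx":0,"ty":-23.5,"tz":0.4,"wx":-1.05,"wy":0,"wz":0,"gripper":0.13},{"tx":0,"ty":-23.5,"tz":0.4,"wx":-1.05,"wy":0,"wz":0,"gripper":0.13},{"tx":0,"ty":-23.5,"tz":0.4,"wx":-1.05,"wy":0,"wz":0,"gripper":0.13},{"tx":0,"ty":-23.5,"tz":0.4,"wx":-1.05,"wy":0,"wz":0,"gripper":0.13},{"tx":0,"ty":-23.5,"tz":0.4,"wx":-1.05,"wy":0,"wz":0,"gripper":0.13},{"tx":0,"ty":-23.5,"tz":0.4,"wx":-1.05,"wy":0,"wz":0,"gripper":0.13},{"tx":0,"ty":-23.5,"tz":0.4,"wx":-1.05,"wy":0,"wz":0,"gripper":0.13}]';python3 go.py 569.3 65 60 77.3
```

```text
t cm [  1.89 -23.35   1.01] w [-1.049  0.     0.   ] grip 39.9 t 11.95
pos [490.7 285.1 158.9] jaw [0.955 0.295 0.   ] down [ 0.  0. -1.] q [ 0.39  0.46  1.47 -0.    1.21  0.09] F [ 0.4 -0.8 -1.4] M [-0.01 -0.12 -0.01]
time: 12.62
tool_pos: [563.9, 58.9, 156.5]
tcp_rot: [2.015, 1.567, -3.025]
contact_force: [-0.2, 1.1, 0.7]
grip_width: 39.9
t cm [ 9.65 -0.35  0.77] w [-0.107 -0.001 -0.003] grip 39.9 t 12.62
pos [563.9  58.9 156.5] jaw [ 0.323  0.947 -0.002] down [-0.004 -0.    -1.   ] q [-0.03  0.46  1.47 -0.    1.21 -1.27] F [-0.2  1.1  0.7] M [ 0.07 -0.09  0.03]
```

```bash
python3 -m creep '[{"tx":0,"ty":-0.4,"tz":0.8,"wx":-0.11,"wy":0,"wz":0,"gripper":0.13},{"tx":2,"ty":-0.4,"tz":0.8,"wx":-0.11,"wy":0,"wz":0,"gripper":0.13},{"tx":4,"ty":-0.4,"tz":0.8,"wx":-0.11,"wy":0,"wz":0,"gripper":0.13},{"tx":4.7,"ty":-0.4,"tz":0.8,"wx":-0.11,"wy":0,"wz":0,"gripper":0.13},{"tx":4.7,"ty":-0.4,"tz":0.8,"wx":-0.11,"wy":0,"wz":0,"gripper":0.13},{"tx":4.7,"ty":-0.4,"tz":0.8,"wx":-0.11,"wy":0,"wz":0,"gripper":0.13}]';python3 go.py 569.3 65 60 77.3
python3 - <<'E'
from h import *
c=capture("scene");crop(c,250,340,180,280,6,"s15.png")
P=cloud(c)
for v in range(214,246,2): print(v,[P[v,u].round(0).tolist() for u in(278,281,284,301,304)])
E
```

```text
time: 13.12
tool_pos: [570.1, 68.2, 111.1]
tcp_rot: [1.829, 1.569, -3.104]
contact_force: [-0.4, -0.7, 0.2]
grip_width: 39.9
t cm [ 5.11 -0.   -0.33] w [ 0.001 -0.001 -0.002] grip 39.9 t 13.12
pos [570.1  68.2 111.1] jaw [ 0.218  0.976 -0.001] down [-0.002 -0.    -1.   ] q [-0.01  0.52  1.51 -0.    1.12 -1.36] F [-0.4 -0.7  0.2] M [ 0.08 -0.15 -0.02]
214 [[468.0, -104.0, 0.0], [572.0, 32.0, 149.0], [611.0, 88.0, 209.0], [614.0, 137.0, 244.0], [610.0, 140.0, 244.0]]
216 [[473.0, -99.0, -0.0], [572.0, 33.0, 144.0], [574.0, 45.0, 154.0], [618.0, 141.0, 244.0], [613.0, 143.0, 243.0]]
218 [[478.0, -92.0, 1.0], [471.0, -90.0, -2.0], [573.0, 43.0, 147.0], [621.0, 145.0, 244.0], [617.0, 147.0, 244.0]]
220 [[482.0, -87.0, -0.0], [477.0, -82.0, 0.0], [574.0, 45.0, 144.0], [625.0, 149.0, 245.0], [621.0, 152.0, 246.0]]
222 [[486.0, -82.0, -1.0], [481.0, -77.0, -0.0], [573.0, 44.0, 137.0], [625.0, 149.0, 241.0], [623.0, 154.0, 243.0]]
224 [[490.0, -77.0, -2.0], [486.0, -70.0, 1.0], [478.0, -68.0, -2.0], [626.0, 151.0, 238.0], [622.0, 154.0, 239.0]]
226 [[495.0, -70.0, -0.0], [489.0, -66.0, -1.0],
[... 389 characters left out ...]
 [615.0, 148.0, 211.0]]
234 [[514.0, -46.0, 1.0], [507.0, -43.0, -0.0], [501.0, -39.0, -0.0], [621.0, 147.0, 209.0], [613.0, 147.0, 205.0]]
236 [[517.0, -42.0, -0.0], [514.0, -35.0, 3.0], [584.0, 59.0, 116.0], [621.0, 147.0, 205.0], [467.0, -6.0, -1.0]]
238 [[522.0, -36.0, 1.0], [590.0, 57.0, 112.0], [588.0, 64.0, 116.0], [555.0, 78.0, 109.0], [472.0, 0.0, 0.0]]
240 [[524.0, -33.0, -2.0], [592.0, 60.0, 110.0], [591.0, 67.0, 115.0], [554.0, 77.0, 101.0], [476.0, 5.0, 0.0]]
242 [[529.0, -27.0, -1.0], [593.0, 61.0, 106.0], [591.0, 68.0, 111.0], [555.0, 79.0, 98.0], [482.0, 12.0, 2.0]]
244 [[541.0, -12.0, 12.0], [592.0, 60.0, 99.0], [591.0, 68.0, 105.0], [491.0, 11.0, -0.0], [485.0, 15.0, -0.0]]
```

View pics/s15.png

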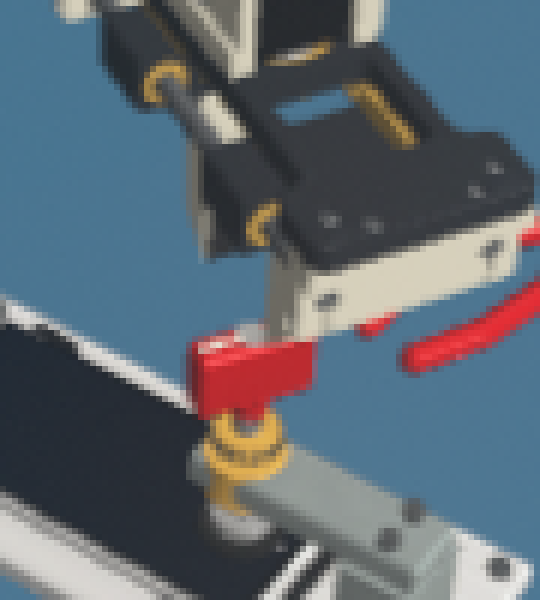

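```bash
python3 -m creep '[{"tx":2,"ty":0,"tz":-0.2,"wx":0,"wy":0,"wz":0,"gripper":0.13},{"tx":3.8,"ty":0,"tz":-0.2,"wx":0,"wy":0,"wz":0,"gripper":0.13},{"tx":3.8,"ty":0,"tz":-0.2,"wx":0,"wy":0,"wz":0,"gripper":0.13},{"tx":3.8,"ty":0,"tz":-0.2,"wx":0,"wy":0,"wz":0,"gripper":0.13}]';python3 go.py 569.3 65 60 77.3
python3 - <<'E'
from h import *
c=capture("scene");crop(c,250,340,180,280,6,"s16.png")
P=cloud(c)
for v in range(222,250,2): print(v,[P[v,u].round(0).tolist() for u in(276,279,281)])
E
```

```text
time: 13.5
tool_pos: [570.1, 66.3, 74.2]
tcp_rot: [1.965, 1.57, -2.967]
contact_force: [0.4, 0.4, -0.5]
grip_width: 39.7
t cm [ 1.42  0.05 -0.14] w [ 0.001 -0.    -0.   ] grip 39.7 t 13.5
pos [570.1  66.3  74.2] jaw [ 0.218  0.976 -0.   ] down [-0. -0. -1.] q [-0.02  0.56  1.55 -0.    1.03 -1.37] F [ 0.4  0.4 -0.5] M [ 0.07 -0.15  0.01]
222 [[491.0, -83.0, 1.0], [486.0, -78.0, 2.0], [573.0, 35.0, 130.0]]
224 [[497.0, -76.0, 3.0], [488.0, -75.0, -2.0], [574.0, 36.0, 126.0]]
226 [[499.0, -73.0, -1.0], [494.0, -68.0, 0.0], [575.0, 37.0, 121.0]]
228 [[504.0, -67.0, -0.0], [498.0, -63.0, -1.0], [573.0, 35.0, 114.0]]
230 [[509.0, -60.0, 2.0], [502.0, -57.0, -0.0], [573.0, 36.0, 109.0]]
232 [[511.0, -57.0, -2.0], [507.0, -51.0, 1.0], [574.0, 37.0, 105.0]]
234 [[517.0, -50.0, -0.0], [511.0, -46.0, 1.0], [507.0, -44.0, -1.0]]
236 [[520.0, -46.0, -2.0], [514.0, -42.0, -2.0], [509.0, -40.0, -3.0]]
238 [[524.0, -41.0, -2.0], [519.0, -36.0, -1.0], [591.0, 58.0, 113.0]]
240 [[529.0, -35.0, -1.0], [525.0, -28.0, 2.0], [591.0, 59.0, 109.0]]
242 [[534.0, -28.0, 1.0], [529.0, -23.0, 2.0], [591.0, 58.0, 103.0]]
244 [[544.0, -15.0, 11.0], [531.0, -20.0, -0.0], [593.0, 61.0, 100.0]]
246 [[554.0, -3.0, 20.0], [544.0, -5.0, 12.0], [592.0, 61.0, 94.0]]
248 [[559.0, 3.0, 21.0], [553.0, 7.0, 21.0], [542.0, 1.0, 10.0]]
```

View pics/s16.png

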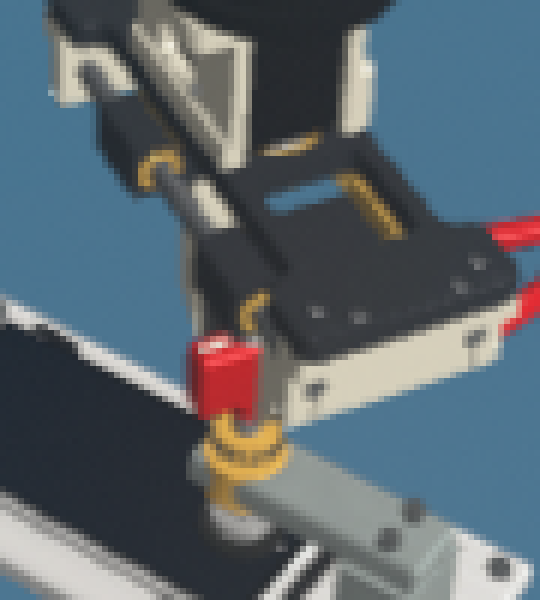

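The fingers straddle the knob (near finger about px (295,246), far finger behind it). I'll go down a bit more and close gently.

```bash
python3 -m creep '[{"tx":1.2,"ty":0,"tz":-0.1,"wx":0,"wy":0,"wz":0,"gripper":0.13},{"tx":1.2,"ty":0,"tz":-0.1,"wx":0,"wy":0,"wz":0,"gripper":0.13},{"tx":1.2,"ty":0,"tz":-0.1,"wx":0,"wy":0,"wz":0,"gripper":1},{"tx":1.2,"ty":0,"tz":-0.1,"wx":0,"wy":0,"wz":0,"gripper":1},{"tx":1.2,"ty":0,"tz":-0.1,"wx":0,"wy":0,"wz":0,"gripper":1},{"tx":1.2,"ty":0,"tz":-0.1,"wx":0,"wy":0,"wz":0,"gripper":1},{"tx":1.2,"ty":0,"tz":-0.1,"wx":0,"wy":0,"wz":0,"gripper":1},{"tx":1.2,"ty":0,"tz":-0.1,"wx":0,"wy":0,"wz":0,"gripper":1}]';python3 go.py 569.3 65 60 77.3
```

```text
time: 14.22
tool_pos: [570.3, 66.3, 62.5]
tcp_rot: [-0.517, 1.569, 0.834]
contact_force: [-0.2, 5.9, 2.9]
grip_width: 14.1
t cm [ 0.25  0.07 -0.15] w [0.001 0.002 0.001] grip 14.1 t 14.22
pos [570.3  66.3  62.5] jaw [0.218 0.976 0.002] down [ 0.001  0.001 -1.   ] q [-0.02  0.57  1.57  0.    1.   -1.37] F [-0.2  5.9  2.9] M [ 0.93 -0.1  -0.04]
```

Gripped at 14.1 mm. Turning clockwise (+wx) in steps and watching the moment.

```bash
python3 -m creep '[{"tx":0,"ty":0,"tz":0.05,"wx":0.1,"wy":0,"wz":0,"gripper":1},{"tx":0.01,"ty":0,"tz":0.05,"wx":0.2,"wy":0,"wz":0,"gripper":1},{"tx":0.01,"ty":0,"tz":0.05,"wx":0.3,"wy":0,"wz":0,"gripper":1},{"tx":0.02,"ty":0,"tz":0.05,"wx":0.4,"wy":0,"wz":0,"gripper":1},{"tx":0.02,"ty":0,"tz":0.05,"wx":0.4,"wy":0,"wz":0,"gripper":1},{"tx":0.02,"ty":0,"tz":0.05,"wx":0.4,"wy":0,"wz":0,"gripper":1}]';python3 go.py 569.3 65 60 77.3
```

```text
time: 14.72
tool_pos: [570.6, 66.8, 62.3]
tcp_rot: [-0.287, 1.569, 0.663]
contact_force: [-0.2, 5.4, 4.1]
grip_width: 13.9
t cm [ 0.23 -0.   -0.22] w [-0.399  0.002  0.001] grip 13.9 t 14.72
pos [570.6  66.8  62.3] jaw [0.581 0.814 0.002] down [ 0.002  0.001 -1.   ] q [-0.02  0.57  1.57  0.    1.   -0.97] F [-0.2  5.4  4.1] M [ 0.87 -0.1  -0.05]
```

```bash
python3 -m creep '[{"tx":0,"ty":0.06,"tz":0.08,"wx":0.1,"wy":0,"wz":0,"gripper":1},{"tx":0.01,"ty":0.06,"tz":0.08,"wx":0.2,"wy":0,"wz":0,"gripper":1},{"tx":0.01,"ty":0.06,"tz":0.08,"wx":0.3,"wy":0,"wz":0,"gripper":1},{"tx":0.01,"ty":0.06,"tz":0.08,"wx":0.4,"wy":0,"wz":0,"gripper":1},{"tx":0.02,"ty":0.06,"tz":0.08,"wx":0.5,"wy":0,"wz":0,"gripper":1},{"tx":0.02,"ty":0.06,"tz":0.08,"wx":0.6,"wy":0,"wz":0,"gripper":1},{"tx":0.02,"ty":0.06,"tz":0.08,"wx":0.7,"wy":0,"wz":0,"gripper":1},{"tx":0.03,"ty":0.06,"tz":0.08,"wx":0.8,"wy":0,"wz":0,"gripper":1}]';python3 go.py 569.3 65 60 77.3
```

```text
time: 15.38
tool_pos: [571.6, 67.4, 62.1]
tcp_rot: [0.026, 1.567, 0.172]
contact_force: [4.9, 4.0, 1.6]
grip_width: 13.5
t cm [ 0.21 -0.2  -0.26] w [-1.203  0.003  0.002] grip 13.5 t 15.38
pos [571.6  67.4  62.1] jaw [0.989 0.145 0.004] down [ 0.004  0.001 -1.   ] q [-0.02  0.57  1.57  0.    1.   -0.16] F [4.9 4.  1.6] M [ 0.6  -0.6   0.09]
```

```bash
python3 -m creep '[{"tx":0,"ty":0,"tz":0,"wx":0.1,"wy":0,"wz":0,"gripper":1},{"tx":0.01,"ty":0,"tz":0,"wx":0.2,"wy":0,"wz":0,"gripper":1},{"tx":0.01,"ty":0,"tz":0,"wx":0.3,"wy":0,"wz":0,"gripper":1},{"tx":0.01,"ty":0,"tz":0,"wx":0.4,"wy":0,"wz":0,"gripper":1},{"tx":0.01,"ty":0,"tz":0,"wx":0.4,"wy":0,"wz":0,"gripper":1},{"tx":0.01,"ty":0,"tz":0,"wx":0.4,"wy":0,"wz":0,"gripper":1}]';python3 go.py 569.3 65 60 77.3
python3 - <<'E'
from h import *
c=capture("scene");crop(c,250,340,180,280,6,"s17.png")
E
```

```text
time: 15.88
tool_pos: [572.2, 67.3, 62.0]
tcp_rot: [0.384, 1.566, 0.134]
contact_force: [5.2, 3.4, 0.2]
grip_width: 14.0
t cm [ 0.2  -0.3  -0.23] w [ 1.543  0.002 -0.005] grip 14.0 t 15.88
pos [572.2  67.3  62. ] jaw [ 0.969 -0.247  0.005] down [ 0.005  0.001 -1.   ] q [-0.02  0.57  1.57  0.    1.    0.23] F [5.2 3.4 0.2] M [ 0.55 -0.75 -0.01]
```

View pics/s17.png

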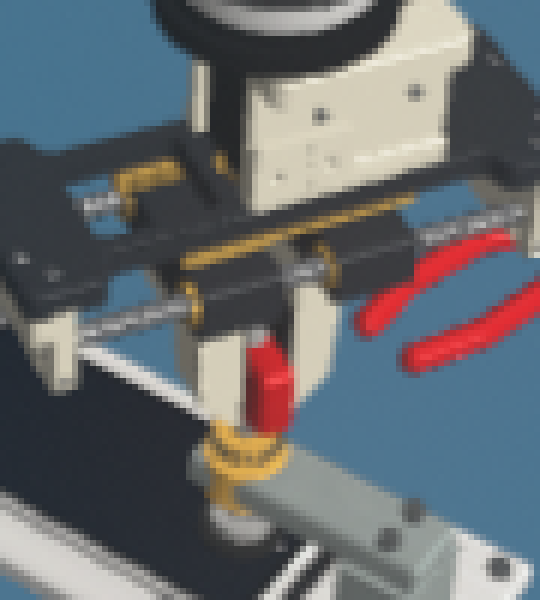

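The knob has followed by 1.6 rad, gripped between the pads at crop px (270,385). Now small steps toward the stop.

```bash
python3 -m creep '[{"tx":0,"ty":0,"tz":0,"wx":0.05,"wy":0,"wz":0,"gripper":1},{"tx":0,"ty":0,"tz":0,"wx":0.1,"wy":0,"wz":0,"gripper":1},{"tx":0,"ty":0,"tz":0,"wx":0.1,"wy":0,"wz":0,"gripper":1},{"tx":0,"ty":0,"tz":0,"wx":0.1,"wy":0,"wz":0,"gripper":1}]';python3 go.py 569.3 65 60 77.3|tail -1
python3 -m creep '[{"tx":0,"ty":0,"tz":0,"wx":0.05,"wy":0,"wz":0,"gripper":1},{"tx":0,"ty":0,"tz":0,"wx":0.1,"wy":0,"wz":0,"gripper":1},{"tx":0,"ty":0,"tz":0,"wx":0.1,"wy":0,"wz":0,"gripper":1},{"tx":0,"ty":0,"tz":0,"wx":0.1,"wy":0,"wz":0,"gripper":1}]';python3 go.py 569.3 65 60 77.3|tail -1
```

```text
time: 16.27
tool_pos: [572.3, 67.3, 62.0]
tcp_rot: [0.465, 1.566, 0.115]
contact_force: [6.2, 4.7, 0.2]
grip_width: 13.7
pos [572.3  67.3  62. ] jaw [ 0.939 -0.343  0.005] down [ 0.005  0.001 -1.   ] q [-0.02  0.57  1.57  0.    1.    0.33] F [6.2 4.7 0.2] M [ 0.53 -0.82 -0.07]
time: 16.6
tool_pos: [572.4, 67.3, 61.9]
tcp_rot: [0.556, 1.565, 0.106]
contact_force: [6.7, 3.2, -0.8]
grip_width: 13.8
pos [572.4  67.3  61.9] jaw [ 0.901 -0.435  0.005] down [ 0.005  0.001 -1.   ] q [-0.02  0.57  1.57  0.    1.    0.43] F [ 6.7  3.2 -0.8] M [ 0.48 -0.85 -0.01]
```

```bash
python3 -m creep '[{"tx":0,"ty":0,"tz":0,"wx":0.05,"wy":0,"wz":0,"gripper":1},{"tx":0,"ty":0,"tz":0,"wx":0.05,"wy":0,"wz":0,"gripper":1},{"tx":0,"ty":0,"tz":0,"wx":0.05,"wy":0,"wz":0,"gripper":1}]'|head -1;python3 go.py 569.3 65 60 77.3|tail -1
python3 -m creep '[{"tx":0,"ty":0,"tz":0,"wx":0.05,"wy":0,"wz":0,"gripper":1},{"tx":0,"ty":0,"tz":0,"wx":0.05,"wy":0,"wz":0,"gripper":1},{"tx":0,"ty":0,"tz":0,"wx":0.05,"wy":0,"wz":0,"gripper":1}]'|head -1;python3 go.py 569.3 65 60 77.3|tail -1
python3 -m creep '[{"tx":0,"ty":0,"tz":0,"wx":0.05,"wy":0,"wz":0,"gripper":1},{"tx":0,"ty":0,"tz":0,"wx":0.05,"wy":0,"wz":0,"gripper":1},{"tx":0,"ty":0,"tz":0,"wx":0.05,"wy":0,"wz":0,"gripper":1}]'|head -1;python3 go.py 569.3 65 60 77.3|tail -1
```

```text
time: 16.85
pos [572.5  67.2  61.9] jaw [ 0.878 -0.478  0.005] down [ 0.005  0.    -1.   ] q [-0.02  0.57  1.57  0.    1.    0.48] F [ 6.5  2.8 -0.7] M [ 0.48 -0.92  0.37]
time: 17.1
pos [572.4  67.   62. ] jaw [ 0.854 -0.521  0.005] down [ 0.005 -0.    -1.   ] q [-0.02  0.57  1.57 -0.    1.    0.53] F [ 6.9  3.5 -1. ] M [ 0.34 -0.99  0.71]
time: 17.35
pos [572.3  66.7  62. ] jaw [ 0.827 -0.562  0.005] down [ 0.005 -0.001 -1.   ] q [-0.02  0.57  1.57 -0.    1.    0.58] F [ 6.1  2.5 -0.5] M [ 0.15 -0.84  0.91]
```

The moment rises 0.37 → 0.71 → 0.91 N·m at almost constant wrist force, so the screw is at its stop. I'll unload in small steps to find the no-torque angle before counting the quarter turn.

```bash
python3 -m creep '[{"tx":0,"ty":0,"tz":0,"wx":-0.06,"wy":0,"wz":0,"gripper":1},{"tx":0,"ty":0,"tz":0,"wx":-0.06,"wy":0,"wz":0,"gripper":1},{"tx":0,"ty":0,"tz":0,"wx":-0.06,"wy":0,"wz":0,"gripper":1}]'|head -1;python3 go.py 569.3 65 60 77.3|tail -1
python3 -m creep '[{"tx":0,"ty":0,"tz":0,"wx":-0.05,"wy":0,"wz":0,"gripper":1},{"tx":0,"ty":0,"tz":0,"wx":-0.05,"wy":0,"wz":0,"gripper":1},{"tx":0,"ty":0,"tz":0,"wx":-0.05,"wy":0,"wz":0,"gripper":1}]'|head -1;python3 go.py 569.3 65 60 77.3|tail -1
python3 -m creep '[{"tx":0,"ty":0,"tz":0,"wx":-0.04,"wy":0,"wz":0,"gripper":1},{"tx":0,"ty":0,"tz":0,"wx":-0.04,"wy":0,"wz":0,"gripper":1},{"tx":0,"ty":0,"tz":0,"wx":-0.04,"wy":0,"wz":0,"gripper":1}]'|head -1;python3 go.py 569.3 65 60 77.3|tail -1
```

```text
time: 17.6
pos [572.2  66.8  62. ] jaw [ 0.859 -0.513  0.004] down [ 0.005 -0.    -1.   ] q [-0.02  0.57  1.57 -0.    1.    0.52] F [ 4.6  1.7 -0.8] M [ 0.14 -0.89  0.36]
time: 17.85
pos [572.1  66.5  61.9] jaw [ 0.883 -0.47   0.004] down [ 0.005 -0.001 -1.   ] q [-0.02  0.57  1.57 -0.    1.    0.47] F [5.3 0.2 0.1] M [ 0.1  -0.84  0.03]
time: 18.1
pos [572.1  66.5  62. ] jaw [ 0.901 -0.434  0.004] down [ 0.004 -0.    -1.   ] q [-0.02  0.57  1.57 -0.    1.    0.43] F [ 5.5  1.  -0.4] M [ 0.1  -0.79  0.08]
```

Unloading reaches zero torque at a jaw yaw of about −27.7°, with a little pad slip. The quarter turn back therefore ends at +62.3°, which is 1.536 rad from here.

```bash
python3 -m creep '[{"tx":0,"ty":0,"tz":0,"wx":-0.1,"wy":0,"wz":0,"gripper":1},{"tx":0,"ty":0,"tz":0,"wx":-0.2,"wy":0,"wz":0,"gripper":1},{"tx":-0.01,"ty":0,"tz":0,"wx":-0.3,"wy":0,"wz":0,"gripper":1},{"tx":-0.01,"ty":0,"tz":0,"wx":-0.4,"wy":0,"wz":0,"gripper":1},{"tx":-0.02,"ty":0,"tz":0,"wx":-0.5,"wy":0,"wz":0,"gripper":1},{"tx":-0.02,"ty":0,"tz":0,"wx":-0.6,"wy":0,"wz":0,"gripper":1},{"tx":-0.02,"ty":0,"tz":0,"wx":-0.7,"wy":0,"wz":0,"gripper":1},{"tx":-0.03,"ty":0,"tz":0,"wx":-0.8,"wy":0,"wz":0,"gripper":1}]'|head -1;python3 go.py 569.3 65 60 62.3
python3 -m creep '[{"tx":0,"ty":0,"tz":0,"wx":-0.1,"wy":0,"wz":0,"gripper":1},{"tx":0,"ty":0,"tz":0,"wx":-0.2,"wy":0,"wz":0,"gripper":1},{"tx":-0.01,"ty":0,"tz":0,"wx":-0.3,"wy":0,"wz":0,"gripper":1},{"tx":-0.01,"ty":0,"tz":0,"wx":-0.4,"wy":0,"wz":0,"gripper":1},{"tx":-0.02,"ty":0,"tz":0,"wx":-0.5,"wy":0,"wz":0,"gripper":1},{"tx":-0.02,"ty":0,"tz":0,"wx":-0.6,"wy":0,"wz":0,"gripper":1},{"tx":-0.02,"ty":0,"tz":0,"wx":-0.7,"wy":0,"wz":0,"gripper":1},{"tx":-0.02,"ty":0,"tz":0,"wx":-0.7,"wy":0,"wz":0,"gripper":1}]'|head -1;python3 go.py 569.3 65 60 62.3
```

```text
time: 18.77
t cm [ 0.22 -0.07 -0.27] w [-0.732  0.002  0.003] grip 14.1 t 18.77
pos [571.5  66.5  62.2] jaw [0.938 0.348 0.003] down [ 0.003 -0.    -1.   ] q [-0.02  0.57  1.57 -0.    1.   -0.37] F [4.1 1.  0.3] M [ 0.12 -0.62 -0.08]
time: 19.43
t cm [ 0.24  0.11 -0.21] w [-0.033  0.001  0.003] grip 14.1 t 19.43
pos [571.2  66.3  62.4] jaw [0.494 0.869 0.001] down [ 0.003 -0.001 -1.   ] q [-0.02  0.57  1.57 -0.    1.   -1.07] F [ 3.  -0.6  2.8] M [-0.08 -0.59  0.04]
```

```bash
python3 -m creep '[{"tx":0,"ty":0,"tz":0,"wx":-0.035,"wy":0,"wz":0,"gripper":1},{"tx":0,"ty":0,"tz":0,"wx":-0.035,"wy":0,"wz":0,"gripper":1},{"tx":0,"ty":0,"tz":0,"wx":-0.035,"wy":0,"wz":0,"gripper":1},{"tx":0,"ty":0,"tz":0,"wx":-0.035,"wy":0,"wz":0,"gripper":1},{"tx":0,"ty":0,"tz":0,"wx":-0.035,"wy":0,"wz":0,"gripper":1}]'|head -1;python3 go.py 569.3 65 60 62.3
python3 - <<'E'
from h import *
c=capture("scene");crop(c,250,340,180,280,6,"s18.png");cv2.imwrite("pics/s18f.png",c["frame"][:,:,::-1])
P=cloud(c);H=cv2.cvtColor(c["frame"],cv2.COLOR_RGB2HSV).astype(int)
m=((H[...,0]<5)|(H[...,0]>170))&(H[...,1]>80);m[:225]=0;m[258:]=0;m[:,:275]=0;m[:,310:]=0
q=P[m];q=q[(q[:,2]>85)&(q[:,0]>540)];print(len(q),q.mean(0))
E
python3 go.py 569.3 65 60 62.3
```

```text
time: 19.85
t cm [ 0.24  0.11 -0.2 ] w [-0.004  0.001  0.003] grip 13.8 t 19.85
pos [571.2  66.3  62.4] jaw [0.468 0.884 0.001] down [ 0.003 -0.001 -1.   ] q [-0.02  0.57  1.57 -0.    1.   -1.1 ] F [ 4.9 -2.6  5.2] M [-0.3  -0.84 -0.04]
20 [621.44102371  96.86365661 153.16601553]
t cm [ 0.24  0.1  -0.21] w [-0.004  0.001  0.003] grip 13.9 t 19.9
pos [571.2  66.3  62.4] jaw [0.468 0.884 0.001] down [ 0.003 -0.001 -1.   ] q [-0.02  0.57  1.57 -0.    1.   -1.1 ] F [ 4.3 -2.9  4.7] M [-0.36 -0.79 -0.05]
```

View pics/s18.png

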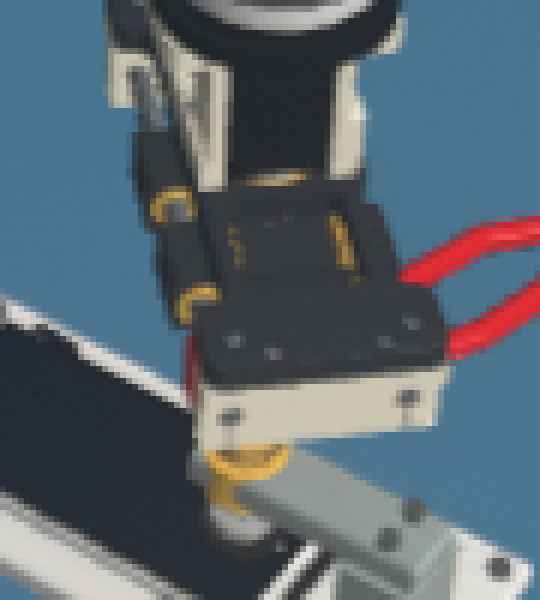

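View pics/s18f.png

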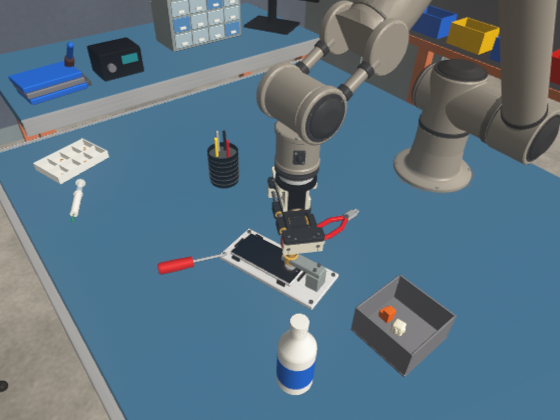

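The full view shows the knob (px (291,241)) still between the fingers. Both scraps are in the bin at (388,314) and (399,327), and the other tools haven't moved. The jaw yaw is 62.1°. The pre-turn vision estimate, with stop 5.5 − π/2, predicts 61.9°. The readings agree, so I'm handing in.

```bash
python3 -m creep '[{"tx":0,"ty":0,"tz":0,"wx":0,"wy":0,"wz":0,"gripper":1},{"tx":0,"ty":0,"tz":0,"wx":0,"wy":0,"wz":0,"gripper":1}]'; python3 -c "
from plant import *
close_job()"
```

```text
time: 20.07
tool_pos: [571.2, 66.3, 62.4]
tcp_rot: [-1.35, 1.568, -0.266]
contact_force: [4.8, -3.1, 3.9]
grip_width: 13.6
the job is handed in; nothing more can be done
```

The job is done and handed in at about 20 s. The paper ball and the orange offcut are both in the scrap bin, and the knob is seated, backed off a quarter turn and still gripped.

- **Scraps:** the last picture shows both in the bin and the screen bare. The wrist read at most about 3 N while I worked over the glass. The other tools and the bottle look undisturbed.
- **Knob:** I turned it clockwise until the resisting moment rose to 0.9 N·m at the stop. I then found the angle where the moment dropped back to zero and backed off 1.57 rad from there. The final jaw angle is 62.1°, against about 61.9° from the camera's measurement of the knob before turning. I did not see the knob's final angle directly, because the gripper hides it.
- **Grip:** the fingers are closed at 13.6–14 mm on the 14 mm bar, with a steady side load of about 7 N.
- **Disagreements:** the robot's reported tool height read about 28 mm lower than what the cameras showed, so I set all heights from the cameras. The pads also slipped about 0.04 rad at the stop, which I allowed for in the back-off.

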